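# Clamp a strip magazine in a quick-release vise

## Task

Clamp the white strip magazine that stands loose in the bench vise. First squeeze the vise's red lever against the black grip beside it and, keeping it squeezed, slide the jaw forward until its pad is right up against the magazine, then let the lever go so that the jaw locks. Then turn the tilted black knob clockwise to its stop, so that the magazine is held tight and upright against the back jaw, and leave everything else on the worktop where it is.

Things in the scene. Friction and masses are not known exactly. Their poses are not given: they have to be found in the camera images.
- vise: Low bench vise of aluminium and dark steel, bolted down (place and yaw vary), 265 mm long (x), 150 wide (y). Origin on the worktop under the middle of the back jaw's face; x points from the moving jaw to the back jaw (away from the robot), y left, z up. Back jaw 24 mm thick, 150 wide, top at z 92. The magazine's bed is at z 30, x -64 to 0.
- jaw (a joint): Slide of the moving jaw along vise +x, m: 0 = fully open, at most 0.08; starts at 0 to 0.03. A grey block 60 mm (x) by 150 (y), its centre at vise x = -177 mm + this value, flat top at z 87 mm. A spring brake locks it (75 N to drag it) unless the lever is squeezed; then it slides with 1 to 3 N and stays where it is let go.
- handle (a point): Middle of the 40 mm wide squeeze handle on the moving jaw, 50 mm toward vise +y of the jaw's centre, z 118 mm; axes as the vise. Red lever (10 mm thick, 30 wide): outer face 20 mm toward vise -x (robot's side). Fixed black grip (10 thick, 32 wide): outer face 20 mm toward +x. Both reach from metal at z 91 up to z 141 mm. Pinch them together along the vise's x, to about 31 mm.
- lever (a joint): Red lever's angle, rad: 0 = released (jaw locked), 0.3 = fully squeezed to its stop (top toward +x, toward the black grip). The brake is off above about 0.1. It takes about 10 N at the middle; a spring returns it.
- pad_face (a point): Centre of the face of the moving jaw's black rubber pad (130 mm wide, z 37 to 83 mm), facing vise +x, 54 mm ahead of the jaw's centre with the knob at 0. The pad is sprung: 2 N plus 1.5 N per mm, 18 mm of travel, so it gives way when pressed on the magazine.
- knob (a joint): Knob angle, rad: 0 = pad backed off, grows clockwise (looking at the knob from outside), stop at 3.2. Each rad moves the pad 4 mm toward the magazine. Starts at 0 to 0.4. Turning takes 0.15 to 0.3 N m; it stays where it is left. Turning it all the way from a pad that touches gives 15 to 20 N.
- knob_grip (a point): Grip point on the knob's axis, 35 mm toward vise -x and 50 toward -y of the jaw's centre, z 112 mm. Site z = the axis outward, leaning 35 deg from vertical toward vise -x; point x = along the grip bar, turning with it (at knob 0 toward vise +x and up). Bar 60 mm long, 14 thick, from 20 mm below this point (a 42 mm disc) to 14 above. A white line marks its +x end.
- magazine: White slotted strip magazine (the work), 0.45 kg, 58 mm (x) by 201 (y) by 62 tall, standing loose on the vise's bed, its x along the vise's x. Origin on its underside; the face toward the moving jaw is at x = -27 mm, that toward the back jaw at x = +29 mm. Starts up to 2 mm short of the back jaw; the screw pushes it home.
- back_jaw (a point): Centre of the back jaw's clamping face, 60 mm above the worktop; axes as the vise.
- pad: The sprung rubber pad of the moving jaw (axes as the vise; use pad_face for its face).
- black_magazine: Bystander: black magazine, 54 x 201 x 80 mm, loose; origin on its underside.
- boat: Bystander: black strip boat, 56 x 190 x 9 mm, loose; origin on its underside.
- pad_note: Bystander: small note pad, 60 x 105 x 12 mm, loose; origin on its underside.
- loupe: Bystander: small grey loupe, 52 x 30 x 16 mm, loose; origin on its underside.
- tweezers: Bystander: steel tweezers, 18 x 125 x 10 mm, loose; origin on its underside.

How it is judged:
On the way, in this order (a step that is already met when the one before it is completed fails the run):
1. the lever is squeezed (value of joint lever above 0.15 rad), for 0.1 s.
2. the jaw is up to the magazine (pad within 3.5 mm of it), the lever let go, the knob not yet turned in (below 0.8 rad) (value of joint lever below 0.05 rad and x of pad_face in the frame of magazine above -0.0305 m and value of joint knob below 0.8 rad), for 0.2 s.
3. the knob is screwed in and the pad presses the magazine (value of joint knob above 1.5 rad and contact force between pad and magazine above 8 N), for 0.2 s.
At the end, for the whole second after the job is handed in: The magazine stands upright (within 0.06 rad) and square on the vise's bed, within 3.5 mm of the back jaw, at rest; the pad presses it with more than 8 N; the lever is released (below 0.05 rad) and the knob is turned in beyond 1.5 rad (all of step 3 and value of joint lever below 0.05 rad and x of back_jaw in the frame of magazine between 0.026 and 0.0325 m and angle between the x axis of magazine and the x axis of vise, either way round below 0.06 rad and angle between magazine's own z axis and vertical below 0.06 rad and linear speed of magazine below 0.01 m/s); the robot touches nothing.
It fails at once if a bystander was moved more than 25 mm (distance of any of black_magazine, boat, pad_note, loupe, tweezers from where it was at the start of the episode above 0.025 m).
It fails at once if the magazine was tipped over (angle between magazine's own z axis and vertical above 0.4 rad).
It also fails if it takes over 69 s, if anything falls off the work surface, if the arm or the gripper's body presses on something with over 40 N, if the wrist force passes 120 N, or if a joint passes its speed limit or range.

## Robot

A 7-joint arm with a two-finger parallel gripper is mounted at the origin on a cart in front of the work surface, level with it; the furniture and walls round the work are solid. World frame = base frame: x ahead of the robot, y to its left, z up, the work surface at z = 0. Lengths are in m, angles in rad, forces in N, time in s.
With the tool pointing down it reaches from about 0.4 to 0.85 m from the base axis. Payload 10.4 kg.
Tool frame: the origin (TCP) lies at the very end of the fingers, on their centre line; the grasp point (between the pads) lies manip.grasp_offset behind it (manip.grasp_offset is the distance from the TCP to the grasp point, in m); z points along the fingers, x is the direction in which the jaws open and shut, and the axes are right-handed (so a half turn about z gives the same grasp; the last joint's range is limited). The gripper opens to 85 mm and grips with 20 to 120 N. Pads are 22 mm wide; open, the fingers measure 114 mm over their backs; the gripper's body (76 mm by 85 mm) begins 54 mm behind the grasp point. The pads swing forward as they close: fully open they stand 13 mm farther back than shut.
Start: joints at [-1.37, 0.332, -0.065, 1.46, 0.022, 1.35, -0.088], TCP at [0.139, 0.609, 0.231] pointing down, gripper open.
Joint ranges: [-2.6, 2.6], [-0.5, 2.12], [-1.47, 1.34], [0.16, 2.42], [-1.27, 4.41], [0.06, 2.06], [-2.6, 2.6]. Speed limits (rad/s): [2.22, 2.22, 2.79, 2.79, 3.14, 3.14, 3.14].

## Interface

Orientations are given as a unit quaternion [x, y, z, w].
In Python, from workcell import manip gives the robot as it stands.
- The arm moves only by the shell command python3 -m crank 'ROWS' [FORCE]. ROWS is JSON, a list that holds one entry, the list of rows, each a list of 7 numbers: the shift along the world's x, y, z in units of 60 mm (1.0 is 60 mm), then the turn, a rotation vector about the world's x, y, z in units of 5 degrees (1.0 is 5 degrees), then the finger opening in mm, from 0 to 85.4. A call has 1 to 8 rows; each row shifts and turns the commanded pose from where the row before left it; what a row does not reach is not made up. A row lasts 1/8 s, in which the tool goes at most 62.5 mm and 10.7 degrees, less where a joint would pass 70% of its speed; a pose out of reach is approached as far as the arm can. A call is refused whole if a number of a shift passes 1 or a number of a turn 1, either way. A call with a gripper value outside its range is refused whole. The fingers move at their own pace and stop on an object; FORCE is the grip in N (left out, the last holds). Time passes only in rows, so rows that do not move let the fingers close. It gives the time, the measured TCP pose, the force and the opening at its end, in the units of the state.
- manip.get_obs(): the state, without advancing time (a new reading comes with each control period).
- manip.camera(name): name is "scene" or "top" or "wrist"; returns (picture, depth): 400x640x3 uint8, blue, green, red; 400x640 float32, m along the optical axis (not along the pixel's ray), 0 where there is no reading.
- manip.get_calibration(name): a dict with "fx", "fy", "cx", "cy" (pixels), "rvec" (rotation vector, rad) and "tvec" (3), from world to camera coordinates, as OpenCV has them; the wrist camera has in their place "T_tool_cam" (4x4, takes a point from camera to tool coordinates, whose origin is the TCP and whose axes are the tool frame's). Camera axes: x right, y down, z forward; pixel columns grow to the right and rows downward; lengths in m; the calibration is good to about 2 mm. A picture is of the moment at which its call begins: read the wrist's pose just before it. get_calibration takes no time and is no camera call.
- manip.hand_in(): hands the job in, once; it reports no verdict.
The state is a dict: "clock": time; "joint_pos": joint angles; "joint_velocities": joint speeds; "tau": joint torques, N m; "position": TCP position; "ee_rot": TCP orientation; "ft_force": force on the tool from outside, world axes, zero at the start; "torque": the same for the moment, N m; "grip_width": opening from 0.0 (shut) to 1.0 (fully open).
Only numpy, scipy, OpenCV 4.12 (cv2) and the standard library are available. Lean on these libraries where they do the work, as an engineer would, in place of code of your own. Each camera call takes 0.05 s, during which the arm holds its last target.

## Working session

There is one attempt and no reset: what is moved stays moved. The work goes in short steps, Python scripts to look and compute and a shell command to move; the robot and the scene stay as the last step left them, time stands still between calls to the robot, and variables do not carry over. Pictures are saved under pics/ and viewed, and the job is handed in when it is done.

```bash
ls; mkdir -p pics
python3 - <<'E'
from workcell import manip
import cv2
o=manip.get_obs();print(o['clock'],o['position'],o['ee_rot'],o['grip_width'],manip.grasp_offset)
for n in ["scene","top"]:
    im,d=manip.camera(n);cv2.imwrite(f'pics/{n}0.png',im)
    import numpy as np;np.save(f'pics/{n}0.npy',d)
    print(n,manip.get_calibration(n))
print(manip.get_calibration("wrist"))
E
```

```text
pics
0.0 [0.13860974 0.60904208 0.23050416] [ 7.81639150e-01  6.23730490e-01 -5.47340328e-04  4.64178036e-04] 1.00037322065944 0.0187
scene {'fx': 412.6628704734706, 'fy': 412.6628704734706, 'cx': 328.3306611712275, 'cy': 197.63970372725103, 'rvec': array([ 2.15178805, -0.56812017,  0.31748735]), 'tvec': array([-0.51019255,  0.23251014,  0.95887104])}
top {'fx': 497.3655447953145, 'fy': 497.3655447953145, 'cx': 315.470163204, 'cy': 202.9976454869826, 'rvec': array([ 1.5601621 , -2.43547002,  0.49307517]), 'tvec': array([0.2044517 , 0.5226396 , 1.34543621])}
{'fx': 331.34010549480837, 'fy': 331.34010549480837, 'cx': 322.39982235261476, 'cy': 198.8302832323478, 'T_tool_cam': array([[ 9.99999811e-01, -2.98994928e-04,  5.36595519e-04,
        -7.86176321e-04],
       [ 1.22043492e-04,  9.52835688e-01,  3.03486635e-01,
        -7.80281302e-02],
       [-6.02028325e-04, -3.03486512e-01,  9.52835544e-01,
        -1.41721658e-01],
       [ 0.00000000e+00,  0.00000000e+00,  0.00000000e+00,
         1.00000000e+00]])}
```

View pics/scene0.png

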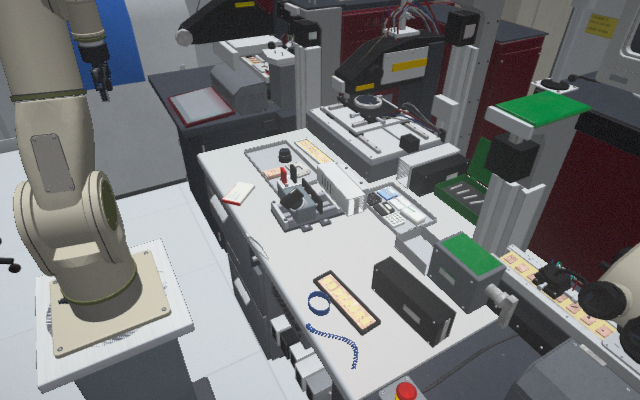

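View pics/top0.png

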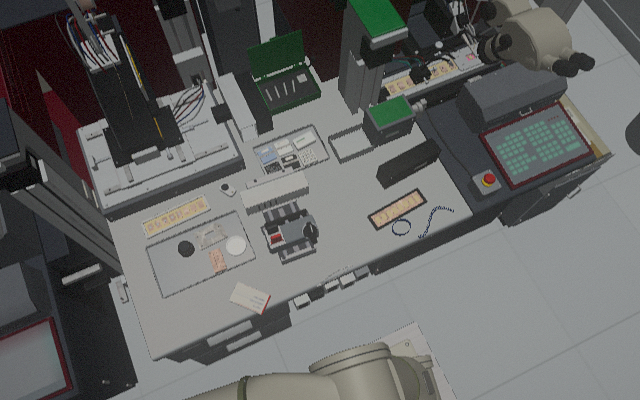

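The scene view shows the vise around (300,200), with the red lever at (283,173). In the top view the vise is around (290,230). I'll zoom in on both and set up ray-casting.

```bash
cat > h.py <<'E'
import numpy as np,cv2
from scipy.spatial.transform import Rotation as R
from workcell import manip
def cam(n,obs=None):
    c=manip.get_calibration(n)
    K=np.array([[c['fx'],0,c['cx']],[0,c['fy'],c['cy']],[0,0,1]])
    if 'rvec' in c:
        Rm=R.from_rotvec(c['rvec']).as_matrix().T; o=-Rm@c['tvec']
    else:
        T=np.array(c['T_tool_cam']); Rt=R.from_quat(obs['ee_rot']).as_matrix()
        Rm=Rt@T[:3,:3]; o=Rt@T[:3,3]+np.array(obs['position'])
    return K,Rm,o
def ray(cm,uv):
    K,Rm,o=cm; d=Rm@np.linalg.solve(K,[uv[0],uv[1],1.]); return o,d
def onz(cm,uv,z):
    o,d=ray(cm,uv); return o+d*(z-o[2])/d[2]
def proj(cm,p):
    K,Rm,o=cm; q=K@(Rm.T@(np.asarray(p)-o)); return q[:2]/q[2]
def cloud(cm,d):
    K,Rm,o=cm; v,u=np.mgrid[:d.shape[0],:d.shape[1]]
    x=np.stack([(u-K[0,2])/K[0,0],(v-K[1,2])/K[1,1],np.ones_like(d)],-1)*d[...,None]
    return x@Rm.T+o
def tri(cms,uvs):
    A=np.zeros((3,3));b=np.zeros(3)
    for c,uv in zip(cms,uvs):
        o,d=ray(c,uv);d=d/np.linalg.norm(d);P=np.eye(3)-np.outer(d,d);A+=P;b+=P@o
    x=np.linalg.solve(A,b)
    return x,[np.linalg.norm((np.eye(3)-np.outer(d,d)/(d@d))@(x-o)) for o,d in [ray(c,u) for c,u in zip(cms,uvs)]]
E
python3 - <<'E'
from h import *
for n,(x,y) in {'scene':(225,120),'top':(225,150)}.items():
    im=cv2.imread(f'pics/{n}0.png')[y:y+130,x:x+170]
    cv2.imwrite(f'pics/{n}0z.png',cv2.resize(im,None,fx=4.6,fy=4.6,interpolation=cv2.INTER_CUBIC))
c=cam('top');d=np.load('pics/top0.npy');P=cloud(c,d)
for uv in [(290,232),(277,238),(310,232),(275,195),(405,165),(398,208),(250,297),(205,235),(290,255)]:
    print(uv,P[uv[1],uv[0]].round(3))
E
```

```text
(290, 232) [0.513 0.069 0.092]
(277, 238) [0.501 0.113 0.126]
(310, 232) [0.478 0.022 0.128]
(275, 195) [0.637 0.063 0.095]
(405, 165) [ 0.571 -0.341  0.077]
(398, 208) [ 0.475 -0.278  0.005]
(250, 297) [0.407 0.246 0.011]
(205, 235) [0.643 0.299 0.002]
(290, 255) [0.466 0.092 0.038]
```

View pics/scene0z.png

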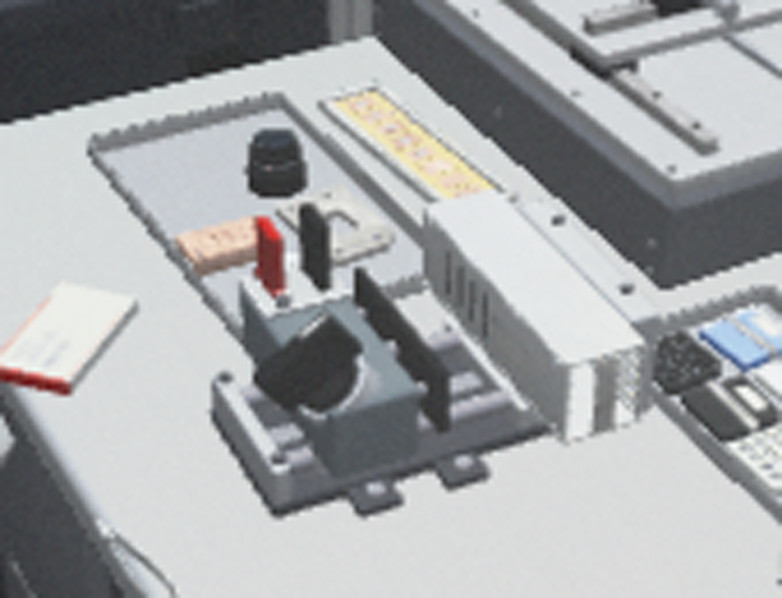

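View pics/top0z.png

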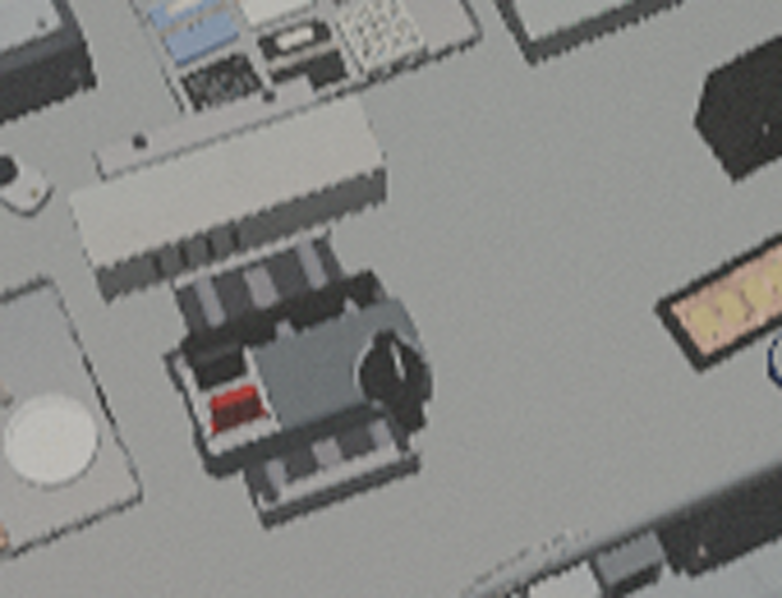

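Top view: the magazine is at about (275,195), the red lever at (277,238) and the knob at (310,232). Next I'll get a coarse vise yaw from the depth clouds.

Run:
```python
from h import *
for n in ['top','scene']:
    c=cam(n);d=np.load(f'pics/{n}0.npy');P=cloud(c,d)
    im=cv2.imread(f'pics/{n}0.png')
    m=(np.abs(P[...,2]-.092)<.006)&(P[...,0]>.52)&(P[...,0]<.72)&(np.abs(P[...,1]-.06)<.16)&(im.min(-1)>130)&(d>0)
    q=P[m][:,:2]
    r=cv2.minAreaRect(q.astype(np.float32)*1000);print(n,len(q),r,P[m][:,2].mean())
    h=cv2.cvtColor(im,cv2.COLOR_BGR2HSV)
    red=((h[...,0]<8)|(h[...,0]>172))&(h[...,1]>130)&(P[...,2]>.09)&(P[...,2]<.17)&(np.abs(P[...,1]-.1)<.1)&(P[...,0]>.4)&(P[...,0]<.6)
    print(red.sum(),P[red].mean(0),P[red][:,2].max())
```

```text
top 1459 ((617.2201538085938, 58.903316497802734), (201.42001342773438, 195.56448364257812), 88.13044738769531) 0.09270889488525282
28 [0.50238723 0.11672571 0.13632335] 0.148119946886067
scene 1109 ((616.474365234375, 55.4696044921875), (202.52850341796875, 195.7006378173828), 88.38297271728516) 0.09083847800426471
53 [0.50185355 0.10703846 0.1246859 ] 0.14097611346511862
```

Run:
```python
from h import *
c=cam('top')
f=lambda a,b:(225+a/4.6,150+b/4.6)
for p in [(72,200),(362,98),(384,168),(100,270)]: print(onz(c,f(*p),.092).round(4))
```

```text
[0.685  0.1537 0.092 ]
[ 0.6739 -0.0461  0.092 ]
[ 0.6219 -0.0383  0.092 ]
[0.6323 0.1553 0.092 ]
```

Vise yaw is about −3°, the handle near (0.52,0.11) and the magazine near (0.653,0.056). I'll move the wrist camera over it, turning the tool −80° so that tool x lies along vise x.

```bash
python3 -m crank '[[[0.43,-0.54,0.1,0,0,-1,85],[0.43,-0.54,0.1,0,0,-1,85],[0.43,-0.54,0.1,0,0,-1,85],[0.43,-0.54,0.1,0,0,-1,85],[0.43,-0.54,0.1,0,0,-1,85],[0.43,-0.54,0.1,0,0,-1,85],[0.43,-0.54,0.1,0,0,-1,85],[0.43,-0.54,0.1,0,0,-1,85]]]'
python3 -m crank '[[[0.43,-0.54,0.05,0,0,-1,85],[0.43,-0.54,0.05,0,0,-1,85],[0.43,-0.54,0.05,0,0,-1,85],[0.43,-0.54,0.05,0,0,-1,85],[0.43,-0.54,0.05,0,0,-1,85],[0.43,-0.54,0.05,0,0,-1,85],[0.43,-0.54,0.05,0,0,-1,85],[0.43,-0.54,0.05,0,0,-1,85]]]'
python3 -m crank '[[[0,0,0,0,0,0,85],[0,0,0,0,0,0,85]]]'
cat > snap.py <<'E'
import sys
from h import *
import pickle
n=sys.argv[1]
o=manip.get_obs();im,d=manip.camera('wrist')
cv2.imwrite(f'pics/{n}.png',im);np.save(f'pics/{n}.npy',d)
pickle.dump(dict(position=np.array(o['position']),ee_rot=np.array(o['ee_rot'])),open(f'pics/{n}.pkl','wb'))
Rt=R.from_quat(o['ee_rot']).as_matrix()
print(o['clock'],np.round(o['position'],4),'tx',Rt[:,0].round(3),'tz',Rt[:,2].round(3),'q',np.round(o['joint_pos'],2),'f',np.round(o['ft_force'],1),o['grip_width'])
E
python3 snap.py w1
```

```text
clock: 1.1
position: [0.3457, 0.3489, 0.2793]
ee_rot: [0.948, 0.317, -0.0, 0.0]
ft_force: [0.2, 0.9, 0.6]
grip_width: 0.993
clock: 2.1
position: [0.552, 0.09, 0.3032]
ee_rot: [1.0, -0.026, -0.0, 0.0]
ft_force: [0.3, 0.0, -0.1]
grip_width: 0.995
clock: 2.35
position: [0.5511, 0.0916, 0.3029]
ee_rot: [1.0, -0.024, -0.0, -0.0]
ft_force: [-0.1, 0.0, -0.2]
grip_width: 1.0
2.35 [0.5511 0.0916 0.3029] tx [ 0.999 -0.048 -0.001] tz [-0.001  0.    -1.   ] q [-0.72  0.16  0.54  1.55 -0.08  1.45 -0.22] f [-0.1  0.  -0.2] 0.9999718739259285
```

View pics/w1.png

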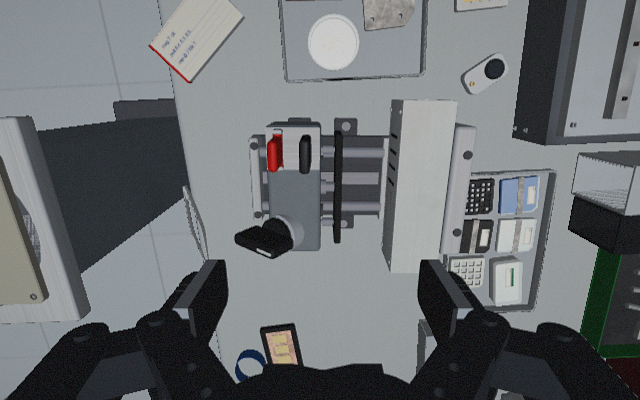

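The wrist view shows the red lever at (273,152), the black grip at (304,154), the knob bar at (262,240), the pad at (338,187), the magazine top at x 390–455 and the back jaw at 455–475. I'll measure from here and then from a second wrist position.

```bash
python3 -m crank '[[[0,-0.4,-0.3,0,0,-0.1,85],[0,-0.4,-0.3,0,0,-0.1,85],[-0.5,-0.4,0,0,0,0,85],[-0.5,0,0,0,0,0,85],[0,0,0,0,0,0,85],[0,0,0,0,0,0,85]]]'
python3 snap.py w2
python3 - <<'E'
from h import *
import pickle
for n in ['w1','w2']:
    im=cv2.imread(f'pics/{n}.png');o=pickle.load(open(f'pics/{n}.pkl','rb'));d=np.load(f'pics/{n}.npy');c=cam('wrist',o);P=cloud(c,d)
    h=cv2.cvtColor(im,cv2.COLOR_BGR2HSV)
    red=(((h[...,0]<8)|(h[...,0]>172))&(h[...,1]>150)&(P[...,2]>.095)&(P[...,2]<.17)&(P[...,0]>.42)&(P[...,0]<.6))
    v,u=np.nonzero(red);print(n,'red',len(u),u.min(),u.max(),v.min(),v.max(),P[red].min(0),P[red].max(0))
    top=red&(P[...,2]>.136);q=P[top];print(' top',cv2.minAreaRect((q[:,:2]*1000).astype(np.float32)),q[:,2].mean())
    w=(np.abs(P[...,2]-.092)<.006)&(P[...,0]>.60)&(P[...,0]<.70)&(P[...,1]>-.06)&(P[...,1]<.17)&(d>0)
    k,l,s,_=cv2.connectedComponentsWithStats((w&(im.min(-1)>100)).astype(np.uint8))
    for i in range(1,k):
        if s[i,4]>1000: q=P[l==i];print(' mag',s[i],cv2.minAreaRect((q[:,:2]*1000).astype(np.float32)),q[:,2].mean())
E
```

```text
clock: 3.15
position: [0.4917, 0.0201, 0.2675]
ee_rot: [0.999, -0.032, 0.0, -0.0]
ft_force: [-0.4, -0.7, 0.2]
grip_width: 0.997
3.15 [0.4917 0.0201 0.2675] tx [ 0.998 -0.064  0.001] tz [ 0.001  0.001 -1.   ] q [-0.69 -0.01  0.56  1.77  0.    1.37 -0.19] f [-0.4 -0.7  0.2] 0.9965319559185605
w1 red 469 267 282 135 171 [0.49969294 0.0984002  0.09789794] [0.50996493 0.13044603 0.14164671]
 top ((504.48406982421875, 115.57484436035156), (28.91870880126953, 9.650330543518066), 84.4638671875) 0.13920553789695658
 mag [ 388  100   70  173 8500] ((658.6624145507812, 57.44046401977539), (199.8042755126953, 59.6580810546875), 86.61214447021484) 0.0909555093470861
 mag [ 440  127   24  127 1338] ((695.0665283203125, 54.616661071777344), (146.98265075683594, 14.770858764648438), 87.84610748291016) 0.09061053280707887
w2 red 504 289 366 49 175 [0.45990189 0.02538785 0.09710283] [0.53117717 0.12831971 0.14176927]
 top ((503.63238525390625, 114.1654281616211), (28.415693283081055, 8.525396347045898), 87.09834289550781) 0.13922129984319598
 mag [  453     6   100   219 15307] ((666.3029174804688, 56.959877014160156), (200.51278686523438, 75.52794647216797), 86.79521179199219) 0.09087124973805573
```

View pics/w2.png

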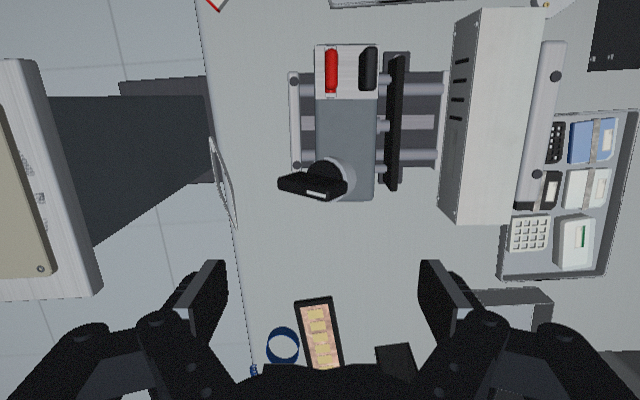

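The second view shows the lever at (331,72), the black grip at (368,68), the pad at (394,122), the magazine's near edge at x≈443–458 and the knob bar with its white line at (316,195). Next I'll triangulate handle, pad and magazine edge across w1 and w2.

Run:
```python
from h import *
import pickle
ims=[]
for n,(x,y,w,hh) in {'w1':(225,90,260,195),'w2':(265,0,300,225)}.items():
    im=cv2.imread(f'pics/{n}.png')[y:y+hh,x:x+w]
    cv2.imwrite(f'pics/{n}z.png',cv2.resize(im,None,fx=780/w,fy=780/w,interpolation=cv2.INTER_CUBIC))
```

```text
(no output)
```

View pics/w1z.png

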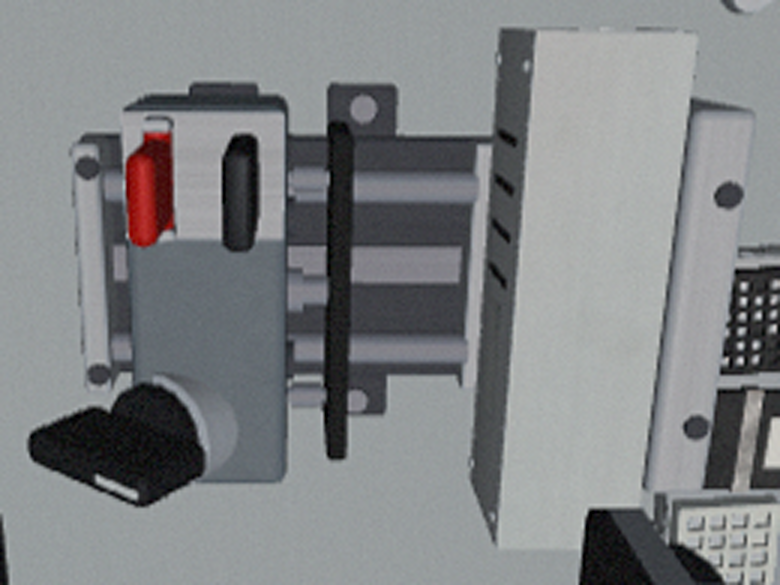

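View pics/w2z.png

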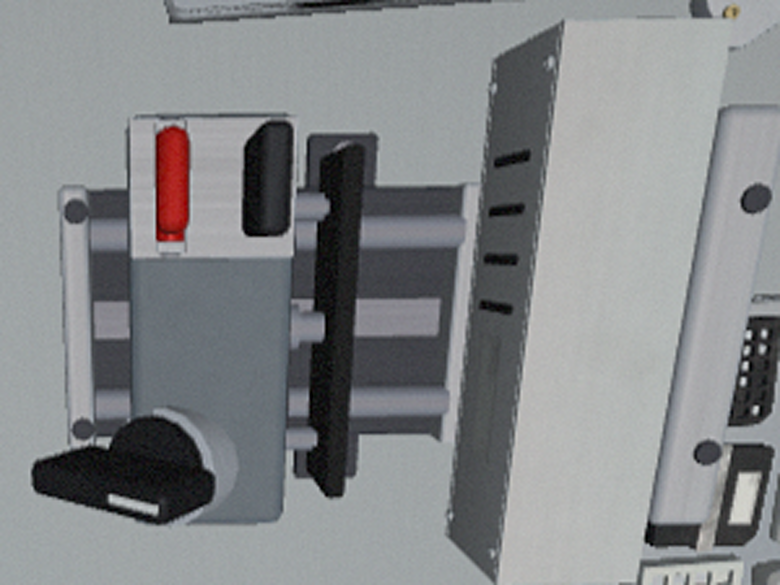

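Run:
```python
from h import *
import pickle
cs=[];Ps=[];ims=[]
for n in ['w1','w2']:
    o=pickle.load(open(f'pics/{n}.pkl','rb'));c=cam('wrist',o);cs.append(c);Ps.append(cloud(c,np.load(f'pics/{n}.npy')));ims.append(cv2.imread(f'pics/{n}.png'))
a=lambda x,y:(225+x/3,90+y/3); b=lambda x,y:(265+x/2.6,y/2.6)
for nm,p,q in [('mag nearTop +y',(537,32),(565,21)),('mag nearTop -y',(497,546),(497,584)),('mag far +y',(694,35),(730,22)),
  ('jawhandle plate corner far+y',(286,112),(294,117)),('pad top +y near',(330,122),None),('rail bolt',(88,167),(76,211)),('backjaw bolt+y',(730,194),(755,198)),('backjaw bolt-y',(695,427),(707,452)),('whiteline +x? end',(96,478),(110,498)),('wl other',(138,498),(158,512)),('barcornerfar',(30,440),(33,485)),('barcorner top',(95,408),(72,448))]:
    if q: print(nm,*[np.round(t,4) for t in tri(cs,[a(*p),b(*q)])])
y=np.deg2rad(-3.3);ex=np.array([np.cos(y),np.sin(y)]);ey=np.array([-ex[1],ex[0]])
for P,im in zip(Ps,ims):
    s=P[...,:2]@ex; t=P[...,:2]@ey; z=P[...,2]
    dark=im.max(-1)<70
    m=dark&(z>.13)&(z<.15)&(s>.50)&(s<.55)&(t>.12)&(t<.17); print('grip',m.sum(),np.percentile(s[m],[3,50,97]),np.percentile(t[m],[3,97]),z[m].mean())
    r=(im[...,2]>2.*im[...,1])&(im[...,2]>80)&(z>.135)&(z<.15)&(t>.12)&(t<.17)&(s>.46);print('red',r.sum(),np.percentile(s[r],[3,50,97]),np.percentile(t[r],[3,97]))
    m=dark&(z>.076)&(z<.09)&(s>.54)&(s<.60)&(t>-.02)&(t<.17); print('pad',m.sum(),np.percentile(s[m],[3,50,97]),np.percentile(t[m],[3,97]),z[m].mean())
    m=(im.min(-1)>110)&(abs(z-.0915)<.004)&(s>.59)&(s<.70)&(t>-.06)&(t<.22); print('mag',np.percentile(s[m],[1,3,97]))
    m=dark&(z>.1)&(z<.16)&(s>.42)&(s<.52)&(t>-.01)&(t<.1); print('knob',m.sum(),P[m].mean(0),s[m].mean(),t[m].mean())
```

```text
mag nearTop +y [0.6374 0.1576 0.0902] [0.0001 0.0001]
mag nearTop -y [ 0.6271 -0.0419  0.0881] [0.0001 0.0001]
mag far +y [0.691  0.1539 0.0907] [0.0001 0.0001]
jawhandle plate corner far+y [0.5497 0.1348 0.0837] [0.0009 0.0009]
rail bolt [0.4674 0.1115 0.0359] [0.0001 0.0001]
backjaw bolt+y [0.7083 0.0983 0.0895] [0.0002 0.0002]
backjaw bolt-y [0.7016 0.0085 0.092 ] [0.0001 0.0001]
whiteline +x? end [0.4777 0.0153 0.1274] [0. 0.]
wl other [0.4939 0.0127 0.1388] [0.0001 0.0001]
barcornerfar [0.4441 0.0111 0.0843] [0.0015 0.0015]
barcorner top [0.4616 0.0161 0.0586] [0.0032 0.0032]
grip 379 [0.50188676 0.52703738 0.5316334 ] [0.12958492 0.15923142] 0.13896500011860619
red 287 [0.49276439 0.49737366 0.5012896 ] [0.13108108 0.15721267]
pad 839 [0.54151689 0.56157634 0.56575933] [0.03574739 0.15724048] 0.0815755940748039
mag [0.6268722  0.62817314 0.6969083 ]
knob 1127 [0.48614817 0.01994797 0.11784026] 0.48419376305776535 0.0478995428770646
grip 581 [0.52181641 0.5258367  0.53085525] [0.12923497 0.15750344] 0.13901267258591904
red 443 [0.49279624 0.49660365 0.50050782] [0.13022052 0.15641523]
pad 1215 [0.55802204 0.56131623 0.56551309] [0.03469314 0.15502576] 0.08134302476735789
mag [0.62669468 0.62803183 0.69685339]
knob 1358 [0.48427203 0.01912523 0.11881089] 0.4823680887923427 0.04697016558342151
```

Handle centre measures (0.519,0.114), top at z≈0.139 (text: 0.141), and lever-to-grip spacing is 30 mm, which matches. Pad face is at s≈0.566 and the magazine face at s≈0.628, so the slide needed is about 62 mm. Moving over the handle now.

```bash
python3 -m crank '[[[0.15,0.52,-0.2,0,0,0.1,85],[0.15,0.52,-0.2,0,0,0,85],[0.15,0.52,-0.2,0,0,0,75],[0,0,-0.5,0,0,0,65],[0,0,-0.5,0,0,0,65],[0,0,0,0,0,0,65],[0,0,0,0,0,0,65]]]'
python3 snap.py w3
```

```text
clock: 4.08
position: [0.5193, 0.1129, 0.1723]
ee_rot: [1.0, -0.029, 0.001, -0.0]
ft_force: [0.5, 1.2, -0.2]
grip_width: 0.759
4.075 [0.5193 0.1129 0.1723] tx [ 0.998 -0.058  0.001] tz [ 0.001  0.    -1.   ] q [-0.75  0.17  0.5   1.81 -0.09  1.18 -0.28] f [ 0.5  1.2 -0.2] 0.7586100454052076
```

View pics/w3.png

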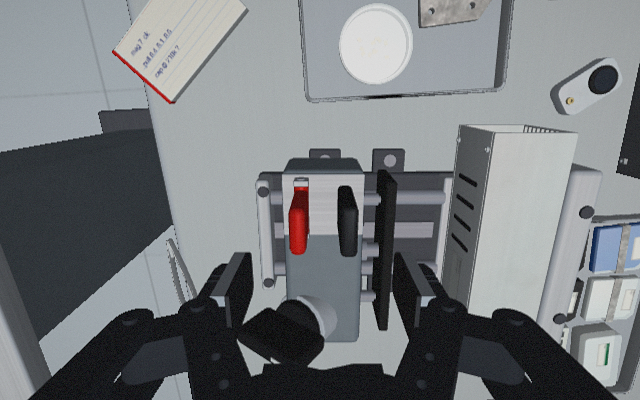

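The lever (298,220) and grip (347,220) are centred between the fingers (image centre x≈322). Descending to TCP z≈0.106.

```bash
python3 -m crank '[[[0,0,-0.4,0,0,0,65],[0,0,-0.4,0,0,0,65],[0,0,-0.3,0,0,0,65],[0,0,0,0,0,0,65],[0,0,0,0,0,0,65]]]'
python3 snap.py w4
```

```text
clock: 4.75
position: [0.5192, 0.1128, 0.1064]
ee_rot: [1.0, -0.029, 0.001, -0.0]
ft_force: [0.1, -0.1, 0.8]
grip_width: 0.757
4.75 [0.5192 0.1128 0.1064] tx [ 0.998 -0.058  0.001] tz [ 0.001  0.001 -1.   ] q [-0.73  0.25  0.49  1.88 -0.13  1.04 -0.24] f [ 0.1 -0.1  0.8] 0.7573832658402554
```

View pics/w4.png

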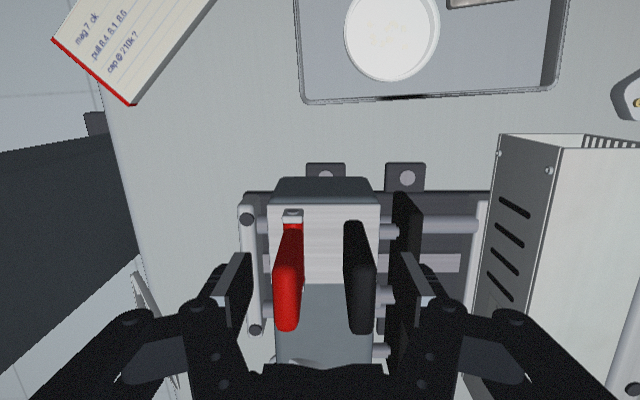

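The lever and grip sit between the fingers with about equal gaps on both sides. Closing at 35 N, shifting +4 mm in x because the lever moves toward the fixed grip.

```bash
python3 -m crank '[[[0,0,0,0,0,0,42],[0,0,0,0,0,0,42],[0.03,0,0,0,0,0,36],[0.04,0,0,0,0,0,28],[0,0,0,0,0,0,24],[0,0,0,0,0,0,24],[0,0,0,0,0,0,24]]]' 35
python3 snap.py w5
```

```text
clock: 5.68
position: [0.5236, 0.1125, 0.1068]
ee_rot: [1.0, -0.029, 0.001, -0.0]
ft_force: [1.6, -1.7, 11.3]
grip_width: 0.397
5.675 [0.5236 0.1125 0.1068] tx [ 0.998 -0.058  0.001] tz [ 0.002  0.001 -1.   ] q [-0.73  0.26  0.49  1.87 -0.14  1.05 -0.24] f [ 1.6 -1.7 11.3] 0.3973767387760114
```

View pics/w5.png

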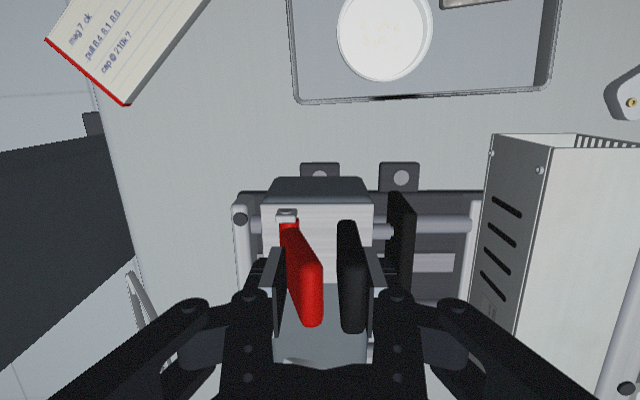

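Opening is 34 mm and the lever is visibly tilted inward (303,280). I'll grip harder to make sure it reaches its stop.

```bash
python3 -m crank '[[[0.02,0,0,0,0,0,20],[0,0,0.03,0,0,0,20],[0,0,0.03,0,0,0,20],[0,0,0,0,0,0,20]]]' 60
python3 snap.py w6
```

```text
clock: 6.22
position: [0.5218, 0.1125, 0.1073]
ee_rot: [1.0, -0.029, -0.002, 0.001]
ft_force: [-0.2, 0.8, -14.4]
grip_width: 0.382
6.225 [0.5218 0.1125 0.1073] tx [ 0.998 -0.058 -0.004] tz [-0.004 -0.001 -1.   ] q [-0.73  0.26  0.49  1.87 -0.14  1.05 -0.24] f [ -0.2   0.8 -14.4] 0.3817244859320757
```

View pics/w6.png

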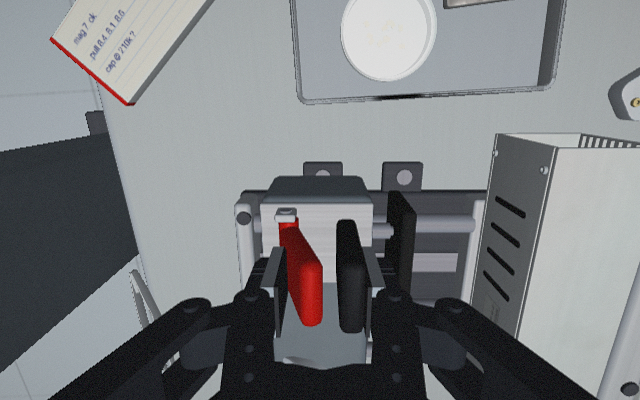

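The squeeze holds at 32.6 mm opening. Now a first slide along vise +x (0.998,−0.055), watching the force.

```bash
python3 -m crank '[[[0.1,-0.005,-0.03,0,0,0,20],[0.1,-0.006,0,0,0,0,20],[0.1,-0.005,0,0,0,0,20],[0.1,-0.006,0,0,0,0,20]]]' 60
python3 snap.py w7
```

```text
clock: 6.78
position: [0.5484, 0.1111, 0.1072]
ee_rot: [1.0, -0.029, 0.0, 0.0]
ft_force: [-1.6, -1.8, -5.1]
grip_width: 0.382
6.775 [0.5484 0.1111 0.1072] tx [ 0.998 -0.058  0.   ] tz [ 0. -0. -1.] q [-0.7   0.31  0.49  1.81 -0.17  1.06 -0.2 ] f [-1.6 -1.8 -5.1] 0.38181438751562347
```

View pics/w7.png

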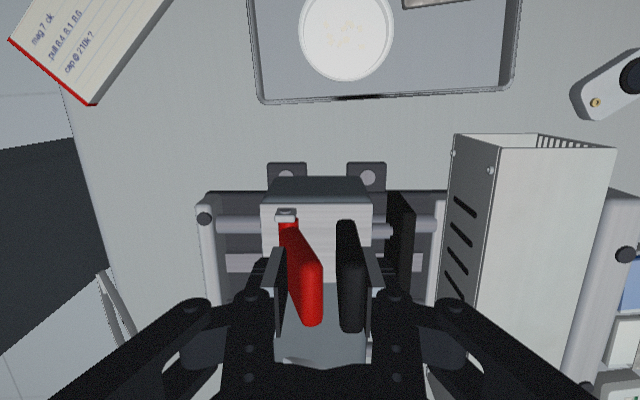

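The jaw slides freely at about 2 N (about 26 mm so far). Continuing in the same way, then creeping.

```bash
python3 -m crank '[[[0.1,-0.005,0,0,0,0,20],[0.1,-0.006,0,0,0,0,20],[0.1,-0.005,0,0,0,0,20],[0.1,-0.006,0,0,0,0,20],[0.05,-0.003,0,0,0,0,20],[0,0,0,0,0,0,20]]]' 60
python3 -m crank '[[[0.03,-0.002,0,0,0,0,20],[0,0,0,0,0,0,20]]]'
python3 snap.py w8
```

```text
clock: 7.58
position: [0.5754, 0.1097, 0.1072]
ee_rot: [1.0, -0.029, 0.0, 0.0]
ft_force: [-0.3, -3.1, -5.6]
grip_width: 0.381
clock: 7.82
position: [0.5768, 0.1095, 0.1072]
ee_rot: [1.0, -0.029, 0.0, 0.0]
ft_force: [0.9, -3.6, -5.2]
grip_width: 0.383
7.825 [0.5768 0.1095 0.1072] tx [ 0.998 -0.058  0.   ] tz [ 0. -0. -1.] q [-0.67  0.37  0.49  1.73 -0.19  1.08 -0.17] f [ 0.9 -3.6 -5.2] 0.3826086998311241
```

View pics/w8.png

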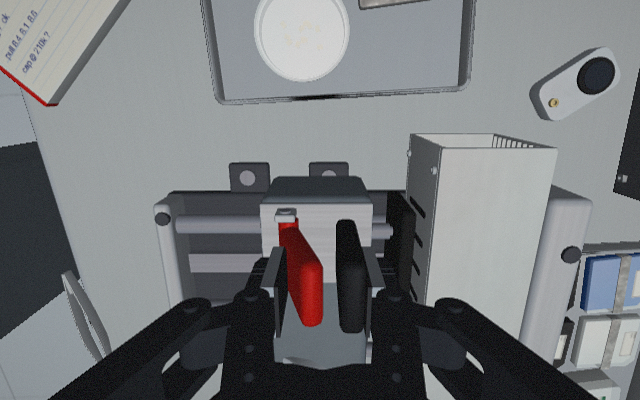

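About 7 mm should be left, with a narrow gap between pad (400,240) and magazine. Creeping in small steps.

```bash
python3 -m crank '[[[0.05,-0.006,0,0,0,0,20],[0.03,-0.004,0,0,0,0,20],[0,0,0,0,0,0,20]]]'
python3 -m crank '[[[0.03,-0.003,0,0,0,0,20],[0,0,0,0,0,0,20]]]'
python3 -m crank '[[[0.03,-0.002,0,0,0,0,20],[0,0,0,0,0,0,20]]]'
python3 snap.py w9
```

```text
clock: 8.25
position: [0.5819, 0.1093, 0.1072]
ee_rot: [1.0, -0.029, 0.0, -0.0]
ft_force: [0.9, -1.8, -5.1]
grip_width: 0.383
clock: 8.5
position: [0.5833, 0.1092, 0.1072]
ee_rot: [1.0, -0.029, -0.0, -0.0]
ft_force: [-2.7, -1.5, -3.9]
grip_width: 0.38
clock: 8.75
position: [0.5851, 0.1091, 0.1072]
ee_rot: [1.0, -0.029, -0.0, -0.0]
ft_force: [-3.6, -1.7, -1.0]
grip_width: 0.379
8.75 [0.5851 0.1091 0.1072] tx [ 0.998 -0.058 -0.   ] tz [-0.  0. -1.] q [-0.66  0.39  0.49  1.71 -0.2   1.09 -0.16] f [-3.6 -1.7 -1. ] 0.3789221717892529
```

View pics/w9.png

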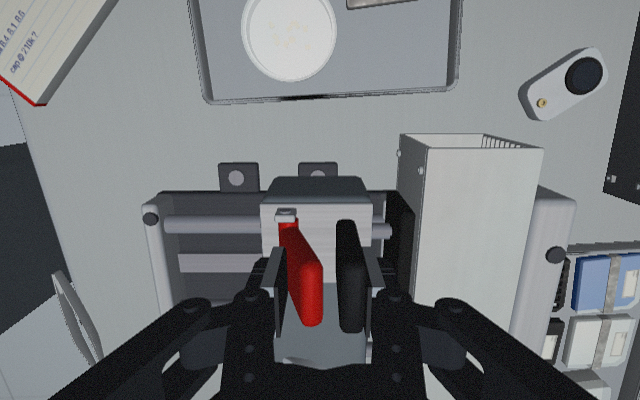

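Force is rising (−3.6 N), which suggests contact, with the magazine sliding home. A few more small steps to confirm.

```bash
python3 -m crank '[[[0.03,-0.002,0,0,0,0,20],[0,0,0,0,0,0,20]]]'
python3 -m crank '[[[0.03,-0.002,0,0,0,0,20],[0,0,0,0,0,0,20]]]'
python3 snap.py w10
python3 - <<'E'
import cv2
im=cv2.imread('pics/w10.png')[120:330,240:580]
cv2.imwrite('pics/w10z.png',cv2.resize(im,None,fx=2.3,fy=2.3,interpolation=cv2.INTER_CUBIC))
E
```

```text
clock: 9.05
position: [0.5867, 0.109, 0.1072]
ee_rot: [1.0, -0.029, -0.0, -0.0]
ft_force: [-5.2, -0.3, -1.1]
grip_width: 0.38
clock: 9.3
position: [0.5882, 0.1089, 0.1072]
ee_rot: [1.0, -0.029, -0.001, -0.0]
ft_force: [-7.2, -0.1, 0.3]
grip_width: 0.383
9.3 [0.5882 0.1089 0.1072] tx [ 0.998 -0.058 -0.001] tz [-0.001  0.    -1.   ] q [-0.65  0.4   0.49  1.7  -0.21  1.09 -0.16] f [-7.2 -0.1  0.3] 0.38348088117729084
```

View pics/w10z.png

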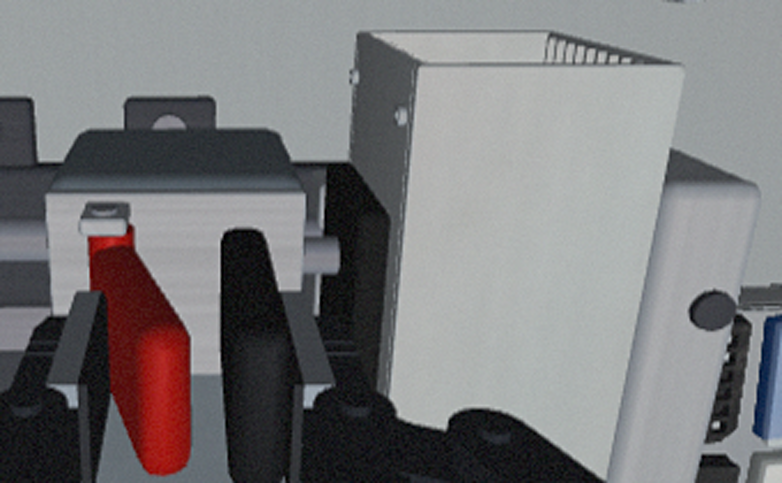

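The pad rests on the magazine and the magazine's far side meets the back jaw; 7 N now. Releasing the lever.

```bash
python3 -m crank '[[[0,0,0,0,0,0,65],[0,0,0,0,0,0,65],[0,0,0,0,0,0,65],[0,0,0,0,0,0,65]]]'
python3 snap.py w11
python3 - <<'E'
import cv2
im=cv2.imread('pics/w11.png')[120:330,200:580]
cv2.imwrite('pics/w11z.png',cv2.resize(im,None,fx=2.1,fy=2.1,interpolation=cv2.INTER_CUBIC))
E
```

```text
clock: 9.85
position: [0.5895, 0.1086, 0.1077]
ee_rot: [1.0, -0.029, 0.001, -0.0]
ft_force: [0.2, -0.2, 0.4]
grip_width: 0.76
9.85 [0.5895 0.1086 0.1077] tx [ 0.998 -0.058  0.002] tz [ 0.002  0.    -1.   ] q [-0.65  0.4   0.49  1.7  -0.21  1.09 -0.16] f [ 0.2 -0.2  0.4] 0.7604300811901238
```

View pics/w11z.png

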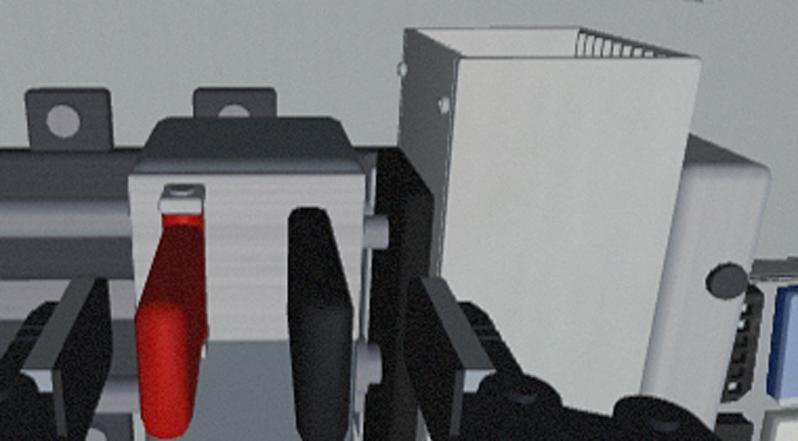

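The lever is back to vertical and the pad touches the magazine. Now I'll go up and look at the knob from two places.

```bash
python3 -m crank '[[[0,0,0.4,0,0,0,70],[0,0,0.5,0,0,0,85],[0,0,0.6,0,0,0,85],[-0.4,-0.4,0.6,0,0,0,85],[-0.4,-0.5,0.5,0,0,0,85],[0,0,0,0,0,0,85],[0,0,0,0,0,0,85]]]'
python3 snap.py k1
python3 -m crank '[[[-0.5,-0.5,0,0,0,0,85],[-0.5,-0.5,0,0,0,0,85],[0,0,0,0,0,0,85],[0,0,0,0,0,0,85]]]'
python3 snap.py k2
```

```text
clock: 10.78
position: [0.5408, 0.0552, 0.2629]
ee_rot: [1.0, -0.029, 0.0, -0.0]
ft_force: [-0.1, 0.9, -0.5]
grip_width: 0.995
10.775 [0.5408 0.0552 0.2629] tx [ 0.998 -0.057  0.   ] tz [ 0.     0.001 -1.   ] q [-0.68  0.14  0.55  1.66 -0.07  1.37 -0.18] f [-0.1  0.9 -0.5] 0.9948689705526823
clock: 11.32
position: [0.481, -0.0043, 0.2626]
ee_rot: [1.0, -0.028, -0.0, 0.0]
ft_force: [0.2, 0.4, 0.1]
grip_width: 0.997
11.325 [ 0.481  -0.0043  0.2626] tx [ 0.998 -0.057 -0.   ] tz [-0. -0. -1.] q [-0.66 -0.03  0.57  1.81  0.02  1.36 -0.15] f [0.2 0.4 0.1] 0.9971123570280418
```

View pics/k1.png

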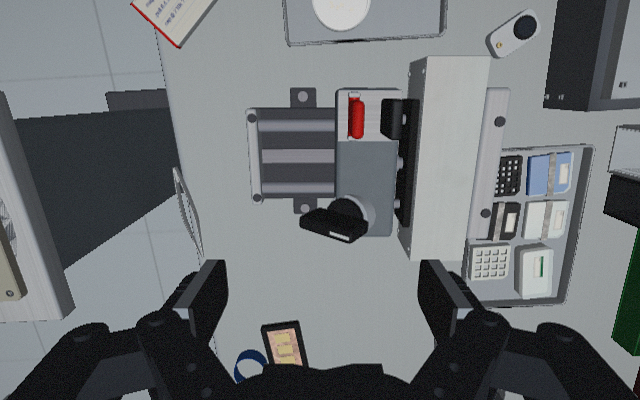

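View pics/k2.png

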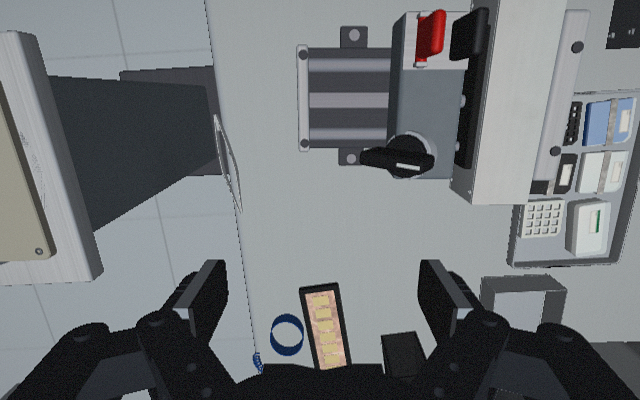

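k1 shows the knob bar at (335,222) with its white line at (341,237). In k2 the bar is at (397,160) and the line at (408,166). The pad is against the magazine in both. Next, zoom in and triangulate.

Run:
```python
from h import *
import pickle
t=[]
for n,(x,y) in {'k1':(290,190),'k2':(350,110)}.items():
    im=cv2.imread(f'pics/{n}.png')[y:y+65,x:x+95]
    t.append(cv2.resize(im,None,fx=6,fy=6,interpolation=cv2.INTER_CUBIC)[:, :390*1+180])
    t[-1]=cv2.convertScaleAbs(t[-1],alpha=1.6,beta=20)
cv2.imwrite('pics/kz1.png',t[0]);cv2.imwrite('pics/kz2.png',t[1])
y=np.deg2rad(-3.2);ex=np.array([np.cos(y),np.sin(y)]);ey=np.array([-ex[1],ex[0]])
for n in ['k1','k2']:
    o=pickle.load(open(f'pics/{n}.pkl','rb'));c=cam('wrist',o);P=cloud(c,np.load(f'pics/{n}.npy'));im=cv2.imread(f'pics/{n}.png')
    s=P[...,:2]@ex; t=P[...,:2]@ey; z=P[...,2]
    r=(im[...,2]>2.*im[...,1])&(im[...,2]>80)&(z>.135)&(z<.15)&(s>.5);print('red',r.sum(),np.percentile(s[r],[3,50,97]),np.percentile(t[r],[3,97]))
    d=(im.max(-1)<75)&(z>.1)&(z<.17)&(s>.46)&(s<.60)&(t>-.01)&(t<.09);q=P[d];print('bar pts',len(q))
    # plane fit of bar top: SVD on points after ransac w/ expected normal
    n0=np.array([*(ex*-np.sin(np.deg2rad(35))),np.cos(np.deg2rad(35))])
    h=q@n0; print(' h pct',np.percentile(h,[2,25,50,75,90,98]))
    top=q[h>np.percentile(h,98)-.006]; m=top.mean(0);u,sv,vt=np.linalg.svd(top-m,full_matrices=False)
    print(' top n',len(top),'mean',m.round(4),'dir',vt[0].round(3),'normal',vt[2].round(3),'ext',np.ptp((top-m)@vt[0]),np.ptp((top-m)@vt[1]))
    b0=np.array([*(ex*np.cos(np.deg2rad(35))),np.sin(np.deg2rad(35))]);
    v=vt[0]*np.sign(vt[0]@b0);print(' theta',np.arctan2(-v[:2]@ey,v@b0), 'center(mid extents)',m+vt[0]*((top-m)@vt[0]).min()/2+vt[0]*((top-m)@vt[0]).max()/2)
```

```text
red 420 [0.55989892 0.56382488 0.56826238] [0.12976842 0.15605729]
bar pts 1444
 h pct [-0.24355002 -0.22672974 -0.21365386 -0.20844187 -0.20768425 -0.20701517]
 top n 703 mean [0.5404 0.0147 0.1223] dir [ 0.828 -0.08   0.556] normal [-0.531  0.212  0.821] ext 0.05863795194232554 0.014494870892797815
 theta 0.03360733824459942 center(mid extents) [0.53974735 0.01479434 0.12184523]
red 525 [0.55987603 0.56337032 0.56781248] [0.1291859  0.15512572]
bar pts 1421
 h pct [-0.24249239 -0.22113504 -0.20935887 -0.20802879 -0.20734109 -0.20666666]
 top n 911 mean [0.5396 0.0138 0.1221] dir [ 0.824 -0.084  0.56 ] normal [-0.55   0.114  0.827] ext 0.058936684155289326 0.014524913179258176
 theta 0.03819537243545537 center(mid extents) [0.53936329 0.01380583 0.12189893]
```

View pics/kz1.png

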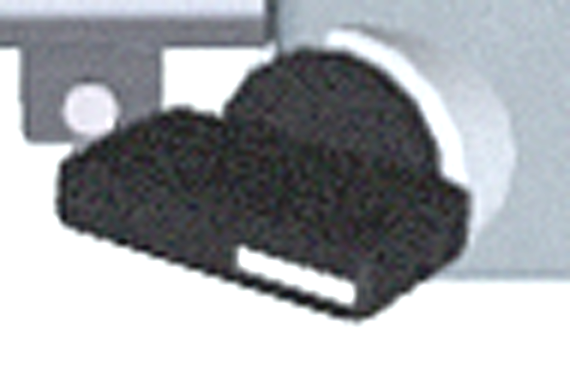

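View pics/kz2.png

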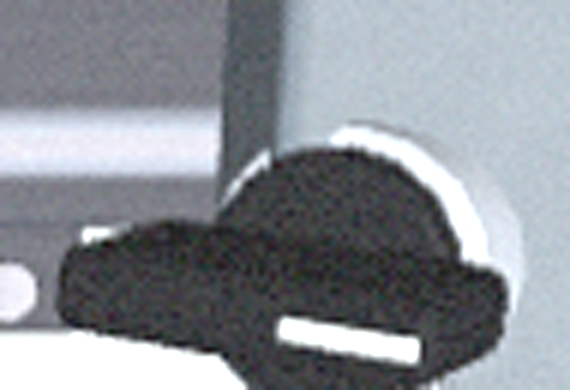

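Bar top centre is about (0.5395,0.014,0.122), its lean and direction match the text, and the knob angle is about 0.04 rad. I'll turn the tool +88° about world z, then tilt 35°, and check the pose.

```bash
python3 -m crank '[[[0.05,0.05,0,0,0,1,85],[0.05,0.05,0,0,0,1,85],[0.05,0.05,0,0,0,1,85],[0.05,0.05,0,0,0,1,85],[0.05,0.05,0,0,0,1,85],[0,0,0,0,0,1,85],[0,0,0,0,0,1,85],[0,0,0,0,0,1,85]]]'
python3 -m crank '[[[0,0,0,0,0,1,85],[0,0,0,0,0,1,85],[0,0,0,0,0,1,85],[0,0,0,0,0,1,85],[0,0,0,0,0,1,85],[0,0,0,0,0,1,85],[0,0,0,0,0,1,85],[0,0,0,0,0,1,85]]]'
python3 -m crank '[[[0,0,0,0,0,1,85],[0,0,0,0,0,0.6,85],[0,0,0,0,0,0,85],[0,0,0,-0.056,-1,0,85],[0,0,0,-0.056,-1,0,85],[0,0,0,-0.056,-1,0,85],[0,0,0,-0.056,-1,0,85]]]'
python3 -m crank '[[[0,0,0,-0.056,-1,0,85],[0,0,0,-0.056,-1,0,85],[0,0,0,-0.056,-1,0,85],[0,0,0,0,0,0,85],[0,0,0,0,0,0,85]]]'
cat > tgt.py <<'E'
from h import *
import sys
th=float(sys.argv[1]); back=float(sys.argv[2]); g=np.array([.5463,.013,.111])
y=np.deg2rad(-3.2);a=np.deg2rad(35);ex=np.array([np.cos(y),np.sin(y),0]);ey=np.array([-ex[1],ex[0],0]);ez=np.array([0,0,1.])
n=-np.sin(a)*ex+np.cos(a)*ez;b=np.cos(th)*(np.cos(a)*ex+np.sin(a)*ez)-np.sin(th)*ey
Rd=np.stack([np.cross(b,-n),b,-n],1)
o=manip.get_obs();Rc=R.from_quat(o['ee_rot']).as_matrix()
p=g+n*back
print('clock',o['clock'],'target',p.round(4),'d units',((p-o['position'])/.06).round(3),'turn units',(np.rad2deg(R.from_matrix(Rd@Rc.T).as_rotvec())/5).round(2),'q',np.round(o['joint_pos'],2),'n',n.round(3),'f',np.round(o['ft_force'],1),'g',round(o['grip_width']*85.4,1))
E
python3 tgt.py 0.05 0.087
```

```text
clock: 12.38
position: [0.4962, 0.0107, 0.2626]
ee_rot: [0.948, 0.317, -0.001, 0.0]
ft_force: [0.3, 0.4, -0.2]
grip_width: 0.993
clock: 13.38
position: [0.4962, 0.0107, 0.2626]
ee_rot: [0.783, 0.622, -0.001, 0.0]
ft_force: [-0.1, 0.6, -0.2]
grip_width: 0.997
clock: 14.25
position: [0.496, 0.0103, 0.2632]
ee_rot: [0.728, 0.663, 0.123, 0.125]
ft_force: [-1.0, -1.2, -0.3]
grip_width: 0.992
clock: 14.88
position: [0.4961, 0.0096, 0.2635]
ee_rot: [0.705, 0.642, 0.211, 0.214]
ft_force: [0.7, 0.5, 0.4]
grip_width: 0.993
clock 14.875 target [0.4965 0.0158 0.1823] d units [ 0.007  0.102 -1.355] turn units [ 0.08 -0.01 -0.12] q [-0.59 -0.46  0.28  2.25  0.46  0.8   0.94] n [-0.573  0.032  0.819] f [0.7 0.5 0.4] g 84.8
```

Pose is right (within 0.6°). Moving to hover on the knob axis.

```bash
python3 -m crank '[[[0,0.05,-0.5,0.08,0,-0.12,85],[0,0.05,-0.5,0,0,0,85],[0,0,-0.35,0,0,0,70],[0,0,0,0,0,0,60],[0,0,0,0,0,0,60]]]'
python3 tgt.py 0.05 0.087
python3 snap.py k3
```

```text
clock: 15.5
position: [0.4966, 0.0157, 0.1834]
ee_rot: [0.709, 0.638, 0.212, 0.214]
ft_force: [-0.3, 0.5, 0.1]
grip_width: 0.706
clock 15.5 target [0.4965 0.0158 0.1823] d units [-0.002  0.002 -0.018] turn units [0.   0.01 0.  ] q [-0.56 -0.36  0.27  2.37  0.52  0.59  0.83] n [-0.573  0.032  0.819] f [-0.3  0.5  0.1] g 60.3
15.5 [0.4966 0.0157 0.1834] tx [0.097 0.995 0.029] tz [ 0.574 -0.032 -0.818] q [-0.56 -0.36  0.27  2.37  0.52  0.59  0.83] f [-0.3  0.5  0.1] 0.705533339777736
```

View pics/k3.png

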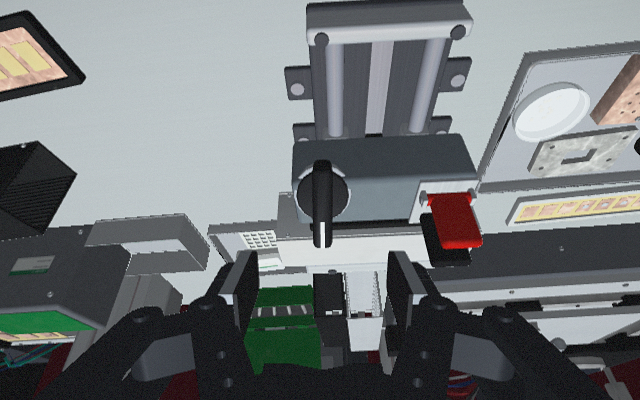

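The bar lies vertical at column 321, centred and aligned with the tool (cx 322). Approaching along the axis.

```bash
python3 -m crank '[[[0.24,-0.013,-0.34,0,0,0,60],[0.24,-0.013,-0.34,0,0,0,60],[0.24,-0.013,-0.34,0,0,0,60],[0,0,0,0,0,0,60],[0,0,0,0,0,0,60]]]'
python3 tgt.py 0.05 -0.013
python3 snap.py k4
```

```text
clock: 16.18
position: [0.5392, 0.0133, 0.1221]
ee_rot: [0.709, 0.638, 0.212, 0.214]
ft_force: [1.1, -0.9, 0.3]
grip_width: 0.702
clock 16.175 target [0.5537 0.0126 0.1004] d units [ 0.243 -0.013 -0.362] turn units [ 0.    0.02 -0.  ] q [-0.54 -0.13  0.33  2.35  0.56  0.37  0.79] n [-0.573  0.032  0.819] f [ 1.1 -0.9  0.3] g 59.9
16.175 [0.5392 0.0133 0.1221] tx [0.097 0.995 0.029] tz [ 0.574 -0.032 -0.818] q [-0.54 -0.13  0.33  2.35  0.56  0.37  0.79] f [ 1.1 -0.9  0.3] 0.7018779851888548
```

View pics/k4.png

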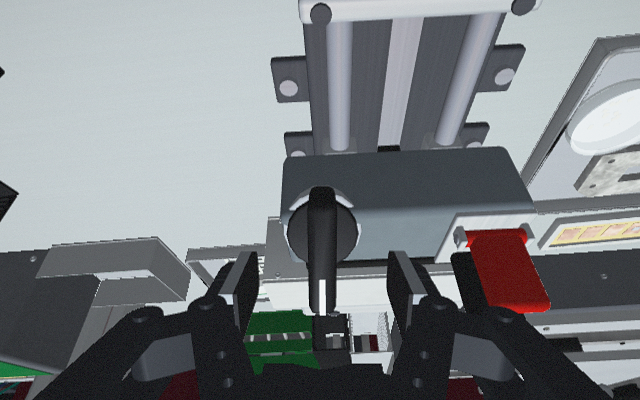

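Still centred. Going the last 26 mm and closing on the bar.

```bash
python3 -m crank '[[[0.12,-0.006,-0.18,0,0,0,50],[0.12,-0.006,-0.18,0,0,0,40],[0,0,0,0,0,0,30],[0,0,0,0,0,0,20],[0,0,0,0,0,0,8],[0,0,0,0,0,0,8],[0,0,0,0,0,0,8]]]' 45
python3 tgt.py 0.05 -0.013
python3 snap.py k5
```

```text
clock: 17.1
position: [0.5534, 0.0124, 0.1003]
ee_rot: [0.709, 0.638, 0.213, 0.214]
ft_force: [-7.4, -0.3, 8.4]
grip_width: 0.158
clock 17.1 target [0.5537 0.0126 0.1004] d units [0.006 0.003 0.   ] turn units [0.   0.02 0.  ] q [-0.54 -0.05  0.34  2.34  0.57  0.29  0.77] n [-0.573  0.032  0.819] f [-7.4 -0.3  8.4] g 13.5
17.1 [0.5534 0.0124 0.1003] tx [0.097 0.995 0.029] tz [ 0.574 -0.032 -0.818] q [-0.54 -0.05  0.34  2.34  0.57  0.29  0.77] f [-7.4 -0.3  8.4] 0.15750090833425257
```

View pics/k5.png

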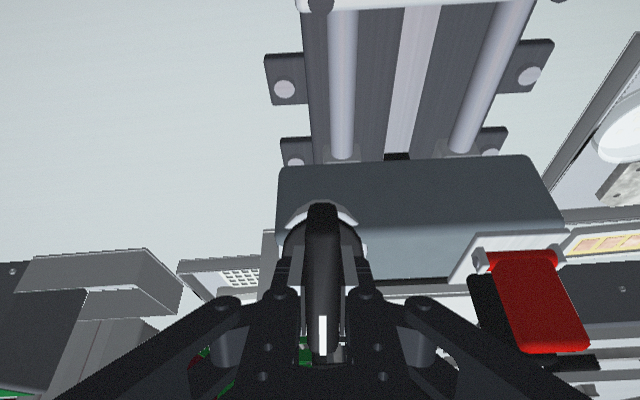

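The bar is gripped (13.5 mm). Turning clockwise about the tool's z axis, 6.1° per row.

```bash
python3 -m crank '[[[0,0,0,0.7,-0.04,-1,8],[0,0,0,0.7,-0.04,-1,8],[0,0,0,0.7,-0.04,-1,8],[0,0,0,0.7,-0.04,-1,8],[0,0,0,0.7,-0.04,-1,8],[0,0,0,0,0,0,8]]]' 45
python3 tgt.py 0.58 -0.013
```

```text
clock: 17.9
position: [0.5535, 0.0129, 0.1004]
ee_rot: [0.852, 0.428, 0.262, 0.15]
ft_force: [-4.9, 0.3, 5.4]
grip_width: 0.155
clock 17.9 target [0.5537 0.0126 0.1004] d units [ 0.004 -0.004 -0.002] turn units [-0.03  0.03  0.04] q [-0.51 -0.05  0.31  2.34  0.57  0.29  0.24] n [-0.573  0.032  0.819] f [-4.9  0.3  5.4] g 13.3
```

```bash
python3 -m crank '[[[0,0,0,0.7,-0.04,-1,8],[0,0,0,0.7,-0.04,-1,8],[0,0,0,0.7,-0.04,-1,8],[0,0,0,0.7,-0.04,-1,8],[0,0,0,0.7,-0.04,-1,8],[0,0,0,0.7,-0.04,-1,8],[0,0,0,0.7,-0.04,-1,8],[0,0,0,0,0,0,8]]]' 45
python3 tgt.py 1.33 -0.013
python3 -m crank '[[[0,0,0,0.7,-0.04,-1,8],[0,0,0,0.7,-0.04,-1,8],[0,0,0,0.7,-0.04,-1,8],[0,0,0,0.7,-0.04,-1,8],[0,0,0,0.7,-0.04,-1,8],[0,0,0,0.7,-0.04,-1,8],[0,0,0,0.7,-0.04,-1,8],[0,0,0,0,0,0,8]]]' 45
python3 tgt.py 2.08 -0.013
python3 snap.py k6
```

```text
clock: 18.9
position: [0.5538, 0.0132, 0.1007]
ee_rot: [0.949, 0.088, 0.299, 0.044]
ft_force: [-4.0, 1.8, 6.8]
grip_width: 0.157
clock 18.9 target [0.5537 0.0126 0.1004] d units [-0.001 -0.01  -0.007] turn units [-0.01  0.04 -0.  ] q [-0.47 -0.04  0.27  2.34  0.57  0.29 -0.51] n [-0.573  0.032  0.819] f [-4.   1.8  6.8] g 13.4
clock: 19.9
position: [0.554, 0.0131, 0.1011]
ee_rot: [0.916, -0.264, 0.295, -0.068]
ft_force: [-7.8, 0.5, 10.7]
grip_width: 0.154
clock 19.9 target [0.5537 0.0126 0.1004] d units [-0.004 -0.008 -0.013] turn units [ 0.02  0.04 -0.04] q [-0.43 -0.04  0.23  2.34  0.56  0.29 -1.25] n [-0.573  0.032  0.819] f [-7.8  0.5 10.7] g 13.2
19.9 [0.554  0.0131 0.1011] tx [ 0.687 -0.523  0.504] tz [ 0.576 -0.032 -0.817] q [-0.43 -0.04  0.23  2.34  0.56  0.29 -1.25] f [-7.8  0.5 10.7] 0.15418943933213008
```

View pics/k6.png

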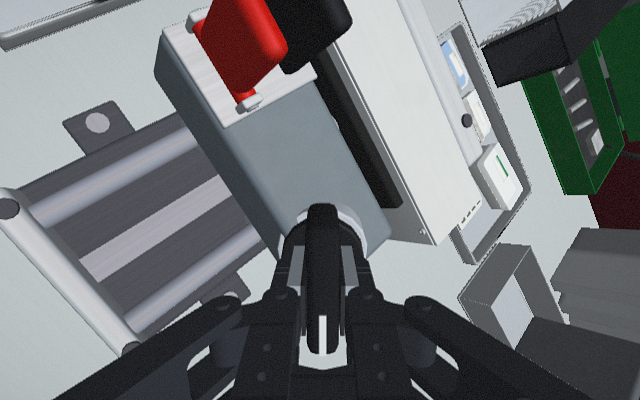

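The white line turns with the gripper and the lever stays released. On toward the stop at 3.2, with the last rows smaller.

```bash
python3 -m crank '[[[0,0,0,0.7,-0.04,-1,8],[0,0,0,0.7,-0.04,-1,8],[0,0,0,0.7,-0.04,-1,8],[0,0,0,0.7,-0.04,-1,8],[0,0,0,0.7,-0.04,-1,8],[0,0,0,0.7,-0.04,-1,8],[0,0,0,0.7,-0.04,-1,8],[0,0,0,0,0,0,8]]]' 45
python3 tgt.py 2.83 -0.013
python3 -m crank '[[[0,0,0,0.7,-0.04,-1,8],[0,0,0,0.7,-0.04,-1,8],[0,0,0,0.7,-0.04,-1,8],[0,0,0,0,0,0,8]]]' 45
python3 tgt.py 3.15 -0.013
python3 -c "
from h import *
o=manip.get_obs();print(o['torque'],R.from_quat(o['ee_rot']).as_matrix()[:,2]@o['torque'])"
```

```text
clock: 20.95
position: [0.554, 0.0125, 0.1013]
ee_rot: [0.756, -0.58, 0.25, -0.17]
ft_force: [-11.9, -0.8, 15.6]
grip_width: 0.156
clock 20.95 target [0.5537 0.0126 0.1004] d units [-0.005  0.001 -0.016] turn units [ 0.05  0.04 -0.06] q [-0.39 -0.04  0.2   2.33  0.56  0.29 -1.99] n [-0.573  0.032  0.819] f [-11.9  -0.8  15.6] g 13.3
clock: 21.45
position: [0.554, 0.0123, 0.1013]
ee_rot: [-0.654, 0.693, -0.22, 0.208]
ft_force: [-13.5, -2.3, 17.2]
grip_width: 0.158
clock 21.45 target [0.5537 0.0126 0.1004] d units [-0.004  0.005 -0.016] turn units [ 0.06  0.04 -0.06] q [-0.38 -0.04  0.18  2.33  0.56  0.29 -2.31] n [-0.573  0.032  0.819] f [-13.5  -2.3  17.2] g 13.5
[-0.47431468  0.90114855 -0.36853741] -0.0017237480486571963
```

```bash
python3 -m crank '[[[0,0,0,0.35,-0.02,-0.5,8],[0,0,0,0.35,-0.02,-0.5,8],[0,0,0,0,0,0,8]]]' 45
python3 tgt.py 3.2 -0.013
python3 -c "
from h import *
o=manip.get_obs();print(R.from_quat(o['ee_rot']).as_matrix()[:,2]@o['torque'])"
```

```text
clock: 21.82
position: [0.5539, 0.0122, 0.1013]
ee_rot: [-0.618, 0.726, -0.209, 0.218]
ft_force: [-13.8, -3.2, 18.5]
grip_width: 0.156
clock 21.825 target [0.5537 0.0126 0.1004] d units [-0.003  0.006 -0.016] turn units [-0.29  0.06  0.44] q [-0.37 -0.04  0.18  2.33  0.56  0.29 -2.42] n [-0.573  0.032  0.819] f [-13.8  -3.2  18.5] g 13.3
-1.2851574907417462
```

The reaction torque of −1.3 N m shows the stop is reached. Relaxing, opening and backing out along the axis.

```bash
python3 -m crank '[[[0,0,0,-0.3,0.02,0.43,8],[0,0,0,0,0,0,40],[0,0,0,0,0,0,60],[0,0,0,0,0,0,60],[-0.12,0.006,0.17,0,0,0,60],[-0.24,0.013,0.34,0,0,0,60],[-0.24,0.013,0.34,0,0,0,60],[-0.24,0.013,0.34,0,0,0,60]]]'
python3 -m crank '[[[-0.24,0.013,0.34,0,0,0,60],[0,0,0.5,0,0,0,60],[0,0,0.5,0,0,0,60],[0,0,0,0,0,0,60],[0,0,0,0,0,0,60]]]'
python3 snap.py f1
python3 - <<'E'
from h import *
im,d=manip.camera('scene');cv2.imwrite('pics/sceneF.png',cv2.resize(im[110:250,225:405],None,fx=4.2,fy=4.2,interpolation=cv2.INTER_CUBIC))
im,d=manip.camera('top');cv2.imwrite('pics/topF.png',im)
E
```

```text
clock: 22.82
position: [0.5023, 0.0152, 0.1713]
ee_rot: [-0.634, 0.712, -0.213, 0.213]
ft_force: [0.3, -0.3, 0.6]
grip_width: 0.702
clock: 23.45
position: [0.4882, 0.0159, 0.2504]
ee_rot: [-0.634, 0.712, -0.213, 0.212]
ft_force: [-0.8, 0.4, -0.8]
grip_width: 0.702
23.45 [0.4882 0.0159 0.2504] tx [-0.105 -0.994 -0.033] tz [ 0.572 -0.033 -0.819] q [-0.43 -0.44  0.14  2.28  0.38  0.75 -2.18] f [-0.8  0.4 -0.8] 0.7015957630516189
```

View pics/f1.png

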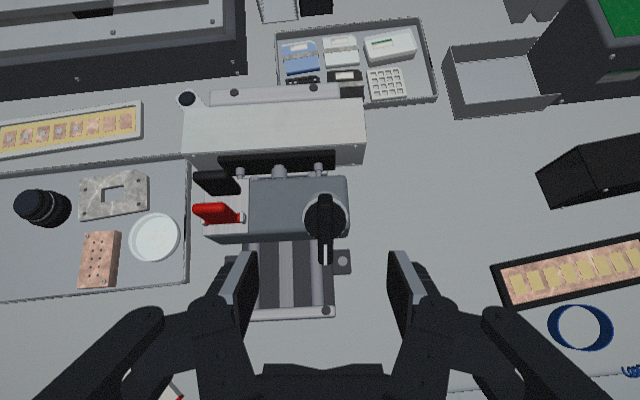

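View pics/sceneF.png

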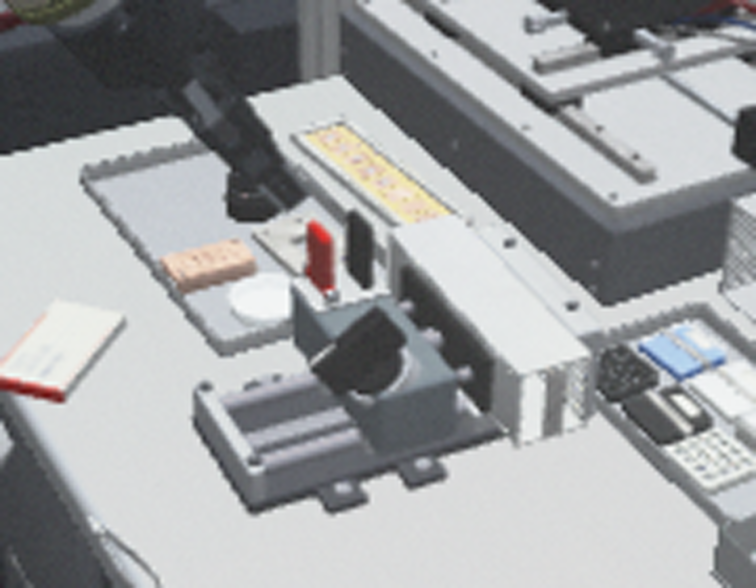

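View pics/topF.png

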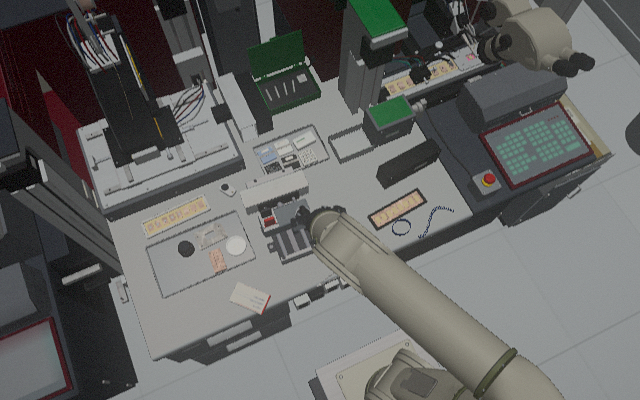

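In f1 the knob's white line now points toward the robot at (325,255), i.e. half a turn. The lever (215,213) is released, the pad is flush on the magazine, and the bystanders haven't moved. Last numeric check: magazine tilt, yaw and back-jaw gap.

```bash
python3 - <<'E'
from h import *
import pickle
y=np.deg2rad(-3.2);ex=np.array([np.cos(y),np.sin(y)]);ey=np.array([-ex[1],ex[0]])
o=pickle.load(open('pics/f1.pkl','rb'));c=cam('wrist',o);P=cloud(c,np.load('pics/f1.npy'));im=cv2.imread('pics/f1.png')
s=P[...,:2]@ex;t=P[...,:2]@ey;z=P[...,2]
m=(s>.638)&(s<.68)&(t>0)&(t<.18)&(abs(z-.091)<.015)
q=P[m];A=np.c_[s[m],t[m],np.ones(m.sum())];k=np.linalg.lstsq(A,q[:,2],rcond=None)[0];print('top plane slopes',k,m.sum())
# near edge yaw: per t bin min s of top surface
E=[]
for a in np.arange(-.03+.03,.18,.01):
    w=(t>a)&(t<a+.01)&(abs(z-.091)<.004)&(s>.60)&(s<.69)
    if w.sum()>20:E.append((a+.005,np.percentile(s[w],2)))
E=np.array(E);print('near edge fit',np.polyfit(E[:,0],E[:,1],1), E[:,1].round(4))
r=(im[...,2]>2.*im[...,1])&(im[...,2]>80)&(z>.1)&(s>.5)&(z<.16)&(t>.1);
for lo,hi in [(.1,.11),(.13,.15)]:
    w=r&(z>lo)&(z<hi);print('lever',lo,w.sum(),np.percentile(s[w],[5,50,95]))
E
python3 - <<'E'
import cv2
im=cv2.imread('pics/f1.png')[75:215,165:385]
cv2.imwrite('pics/f1z.png',cv2.resize(im,None,fx=3.5,fy=3.5,interpolation=cv2.INTER_CUBIC))
E
```

```text
top plane slopes [0.00149576 0.00035281 0.09024737] 5528
near edge fit [-1.10079067e-04  6.28351527e-01] [0.6281 0.6284 0.6284 0.6285 0.6282 0.6283 0.6286 0.6285 0.6284 0.6283
 0.6285 0.6281 0.6284 0.6282 0.6282 0.6284 0.6282 0.6285]
lever 0.1 20 [0.54793129 0.54984242 0.55397263]
lever 0.13 312 [0.547319   0.55044543 0.55442619]
```

View pics/f1z.png

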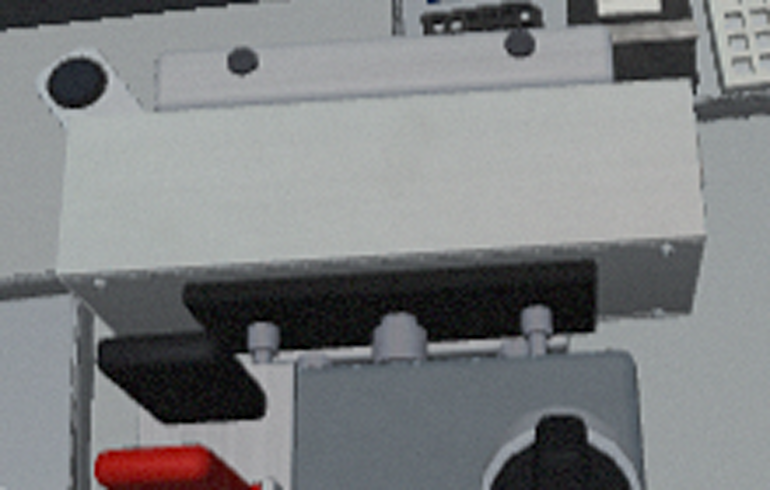

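The lever reads about 13 mm further back than after I locked it (s 0.550 against 0.564), and the rods between jaw and pad look longer. I need to check whether the jaw really moved before handing in.

Run:
```python
from h import *
import pickle
y=np.deg2rad(-3.2);ex=np.array([np.cos(y),np.sin(y)]);ey=np.array([-ex[1],ex[0]])
for n in ['k1','k2','k3','k4','k5','k6','f1']:
    o=pickle.load(open(f'pics/{n}.pkl','rb'));c=cam('wrist',o);P=cloud(c,np.load(f'pics/{n}.npy'));im=cv2.imread(f'pics/{n}.png')
    s=P[...,:2]@ex;t=P[...,:2]@ey;z=P[...,2]
    r=(im[...,2]>2.*im[...,1])&(im[...,2]>80)&(z>.10)&(s>.5)&(z<.145)&(t>.1)&(s<.6)
    j=(abs(z-.087)<.004)&(s>.50)&(s<.625)&(t>.06)&(t<.11)
    e=[np.percentile(s[j&(abs(t-a)<.005)],[2,98]) for a in (.07,.08,.09,.1) if (j&(abs(t-a)<.005)).sum()>10]
    print(n,'red',r.sum(),np.percentile(s[r],[3,50,97]).round(4) if r.sum() else '','jawtop',np.mean(e,0).round(4) if e else '', 'z',np.median(z[j]).round(4))
```

```text
k1 red 443 [0.561  0.5648 0.5693] jawtop [0.5522 0.6087] z 0.0863
k2 red 564 [0.561  0.5644 0.5689] jawtop [0.5522 0.6084] z 0.0863
k3 red 2056 [0.5597 0.561  0.5661] jawtop [0.5512 0.6099] z 0.0868
k4 red 4235 [0.5597 0.561  0.5651] jawtop [0.5511 0.6042] z 0.0869
k5 red 6339 [0.5597 0.5611 0.5659] jawtop [0.551  0.6031] z 0.0869
k6 red 5534 [0.5593 0.5601 0.5669] jawtop [0.5509 0.6075] z 0.0867
f1 red 332 [0.5471 0.5504 0.5546] jawtop [0.5386 0.5948] z 0.0862
```

Confirmed: jaw edges went from s 0.552–0.609 to 0.539–0.595, so the jaw slid back about 13 mm after k6. First, is it still moving? I'll wait a second and measure again.

```bash
python3 -m crank '[[[0,0,0,0,0,0,60],[0,0,0,0,0,0,60],[0,0,0,0,0,0,60],[0,0,0,0,0,0,60],[0,0,0,0,0,0,60],[0,0,0,0,0,0,60],[0,0,0,0,0,0,60],[0,0,0,0,0,0,60]]]'
python3 snap.py f2
cat > meas.py <<'E'
from h import *
import pickle,sys
y=np.deg2rad(-3.2);ex=np.array([np.cos(y),np.sin(y)]);ey=np.array([-ex[1],ex[0]])
for n in sys.argv[1:]:
    o=pickle.load(open(f'pics/{n}.pkl','rb'));c=cam('wrist',o);P=cloud(c,np.load(f'pics/{n}.npy'));im=cv2.imread(f'pics/{n}.png')
    s=P[...,:2]@ex;t=P[...,:2]@ey;z=P[...,2]
    r=(im[...,2]>2.*im[...,1])&(im[...,2]>80)&(z>.10)&(s>.5)&(z<.145)&(t>.1)&(s<.6)
    j=(abs(z-.087)<.004)&(s>.50)&(s<.625)&(t>.06)&(t<.11)
    e=[np.percentile(s[j&(abs(t-a)<.005)],[2,98]) for a in (.07,.08,.09,.1) if (j&(abs(t-a)<.005)).sum()>10]
    d=(im.max(-1)<75)&(z>.07)&(z<.086)&(s>.59)&(s<.64)&(t>.03)&(t<.16)
    k=(im.max(-1)<75)&(z>.1)&(z<.16)&(s>.46)&(s<.58)&(t>-.01)&(t<.09)
    print(n,'red',np.percentile(s[r],[3,50,97]).round(4) if r.sum() else '','jawtop',np.mean(e,0).round(4) if e else '','padtop',d.sum(),np.percentile(s[d],[3,50,97]).round(4) if d.sum()>5 else '','knob',np.percentile(s[k],[2,50,98]).round(4) if k.sum()>5 else '')
E
python3 meas.py k1 k2 k6 f1 f2
```

```text
clock: 24.6
position: [0.4885, 0.016, 0.2511]
ee_rot: [-0.634, 0.712, -0.213, 0.213]
ft_force: [-0.8, 0.0, 0.8]
grip_width: 0.703
24.6 [0.4885 0.016  0.2511] tx [-0.105 -0.994 -0.033] tz [ 0.573 -0.033 -0.819] q [-0.43 -0.44  0.14  2.28  0.38  0.75 -2.18] f [-0.8  0.   0.8] 0.7030905911238521
k1 red [0.561  0.5648 0.5693] jawtop [0.5522 0.6087] padtop 1389 [0.6208 0.6234 0.6289] knob [0.5178 0.5523 0.5772]
k2 red [0.561  0.5644 0.5689] jawtop [0.5522 0.6084] padtop 1600 [0.6206 0.6228 0.6285] knob [0.5168 0.5475 0.5763]
k6 red [0.5593 0.5601 0.5669] jawtop [0.5509 0.6075] padtop 3637 [0.6204 0.6215 0.6274] knob [0.4714 0.5093 0.5674]
f1 red [0.5471 0.5504 0.5546] jawtop [0.5386 0.5948] padtop 1229 [0.6198 0.6214 0.6275] knob [0.5032 0.535  0.5622]
f2 red [0.5472 0.5505 0.5549] jawtop [0.5387 0.5946] padtop 1227 [0.6198 0.6215 0.6276] knob [0.5034 0.535  0.5624]
```

The jaw isn't creeping; it's locked at a new place 13 mm back. By my estimate the pad is compressed only about 4 mm there, roughly 7–8 N, too close to the 8 N limit. I'll mend it: leave the knob at its stop, squeeze the lever again (lower down, so the release loses less), push the jaw a few mm forward and let it lock. First, reorient the tool.

```bash
python3 -m crank '[[[0,0,0.1,0.056,1,0,60],[0,0,0.1,0.056,1,0,60],[0,0,0.1,0.056,1,0,60],[0.1,0.1,0,0.056,1,0,60],[0.1,0.1,0,0.056,1,0,60],[0.1,0.1,0,0.056,1,0,60],[0.1,0.1,0,0.056,1,0,60],[0,0,0,0,0,1,60]]]'
python3 -m crank '[[[0.1,0.1,0,0,0,1,60],[0.1,0.1,0,0,0,1,60],[0.1,0.1,0,0,0,1,60],[0.1,0.1,0,0,0,1,60],[0.1,0.1,0,0,0,1,60],[0.1,0.1,0,0,0,1,60],[0.1,0.1,0,0,0,1,60],[0.1,0.1,0,0,0,1,60]]]'
python3 -m crank '[[[0.1,0.1,0,0,0,1,60],[0.05,0.1,0,0,0,1,60],[0,0.1,0,0,0,1,60],[0,0,0,0,0,1,60],[0,0,0,0,0,1,60],[0,0,0,0,0,1,60],[0,0,0,0,0,1,60],[0,0,0,0,0,1,60]]]'
python3 -m crank '[[[0,0,0,0,0,0.5,60],[0,0,0,0,0,0,60],[0,0,0,0,0,0,60]]]'
python3 snap.py f3; python3 meas.py f3
```

```text
clock: 25.65
position: [0.5134, 0.0405, 0.2682]
ee_rot: [-0.698, 0.716, 0.0, -0.002]
ft_force: [-0.7, 0.1, 0.0]
grip_width: 0.703
clock: 26.65
position: [0.5608, 0.0882, 0.2689]
ee_rot: [0.901, -0.434, 0.0, 0.001]
ft_force: [-0.6, 0.5, 0.5]
grip_width: 0.702
clock: 27.65
position: [0.5695, 0.1061, 0.2689]
ee_rot: [0.995, -0.1, 0.0, 0.0]
ft_force: [0.3, -0.6, -0.1]
grip_width: 0.698
clock: 28.02
position: [0.5695, 0.106, 0.269]
ee_rot: [0.997, -0.08, 0.0, 0.0]
ft_force: [-0.3, -0.1, -0.5]
grip_width: 0.706
28.025 [0.5695 0.106  0.269 ] tx [ 0.987 -0.159  0.001] tz [ 0.001 -0.001 -1.   ] q [-0.46  0.21  0.24  1.54 -0.05  1.39 -0.38] f [-0.3 -0.1 -0.5] 0.7055737412088499
f3 red [0.5473 0.5519 0.5561] jawtop [0.5392 0.5948] padtop 1067 [0.6199 0.6229 0.6279] knob [0.5063 0.5412 0.5639]
```

View pics/f3.png

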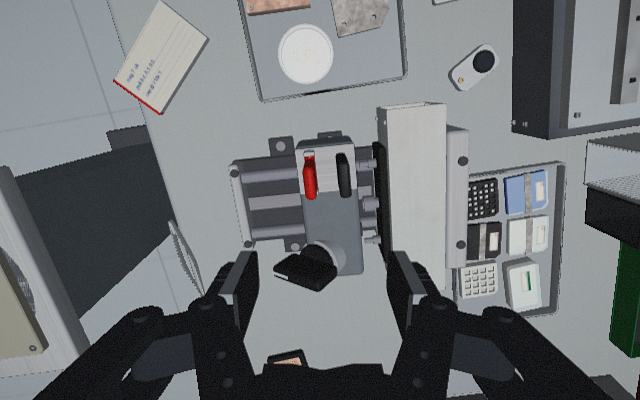

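The jaw is 13 mm back, with longer rods between jaw and pad; the lever is at (310,176) and the grip at (343,176). Correcting yaw +6° and going down over the handle.

```bash
python3 -m crank '[[[0.055,0.08,-0.5,0,0,0.6,65],[0,0,-0.5,0,0,0.6,65],[0,0,-0.5,0,0,0,65],[0,0,-0.5,0,0,0,65],[0,0,-0.4,0,0,0,65],[0,0,-0.3,0,0,0,65],[0,0,-0.12,0,0,0,65],[0,0,0,0,0,0,65]]]'
python3 snap.py f4
```

```text
clock: 29.08
position: [0.5729, 0.1108, 0.1]
ee_rot: [1.0, -0.027, 0.001, 0.0]
ft_force: [-0.3, 0.5, -0.3]
grip_width: 0.76
29.075 [0.5729 0.1108 0.1   ] tx [ 0.999 -0.054  0.001] tz [ 0.001 -0.001 -1.   ] q [-0.44  0.35  0.21  1.74 -0.08  1.06 -0.26] f [-0.3  0.5 -0.3] 0.7602021187706441
```

View pics/f4.png

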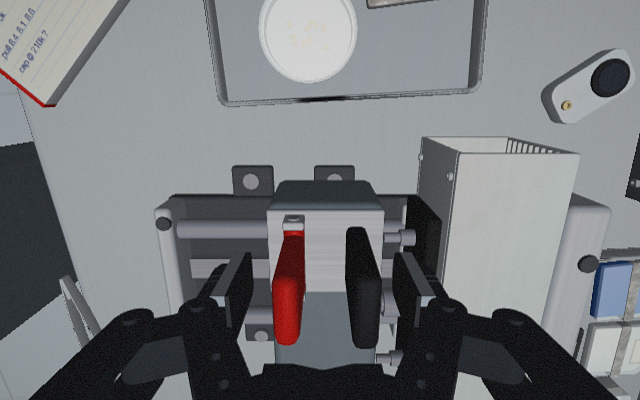

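```bash
python3 -m crank '[[[0,0,0,0,0,0,44],[0,0,0,0,0,0,40],[0.03,0,0,0,0,0,34],[0.03,0,0,0,0,0,24],[0,0,0,0,0,0,24],[0,0,0,0,0,0,24],[0,0,0,0,0,0,24]]]' 80
python3 snap.py f5
```

```text
clock: 30.0
position: [0.5753, 0.1108, 0.102]
ee_rot: [1.0, -0.027, -0.001, -0.0]
ft_force: [-7.1, -1.4, 21.2]
grip_width: 0.395
30.0 [0.5753 0.1108 0.102 ] tx [ 0.998 -0.055 -0.002] tz [-0.002  0.    -1.   ] q [-0.44  0.35  0.21  1.73 -0.08  1.07 -0.26] f [-7.1 -1.4 21.2] 0.39465202620473444
```

View pics/f5.png

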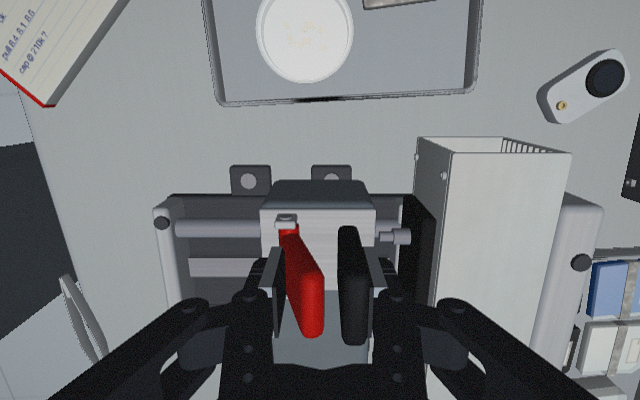

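Squeezed; the pad pushes back with about 7 N, which confirms it was marginal. Sliding forward in small steps up to about 18–20 N.

```bash
python3 -m crank '[[[0.04,-0.002,-0.02,0,0,0,24],[0.04,-0.002,0,0,0,0,24],[0,0,0,0,0,0,24]]]'
python3 -m crank '[[[0.04,-0.002,0,0,0,0,24],[0.02,-0.001,0,0,0,0,24],[0,0,0,0,0,0,24]]]'
python3 snap.py f6
```

```text
clock: 30.42
position: [0.58, 0.1106, 0.1019]
ee_rot: [1.0, -0.027, -0.001, -0.0]
ft_force: [-14.1, -2.4, 33.4]
grip_width: 0.396
clock: 30.8
position: [0.5829, 0.1104, 0.1019]
ee_rot: [1.0, -0.027, -0.002, -0.0]
ft_force: [-18.4, -1.7, 37.0]
grip_width: 0.396
30.8 [0.5829 0.1104 0.1019] tx [ 0.998 -0.055 -0.003] tz [-0.003  0.    -1.   ] q [-0.43  0.37  0.21  1.71 -0.09  1.08 -0.25] f [-18.4  -1.7  37. ] 0.3959590166713572
```

Slope 1.5 N/mm as expected. The fingertips are pressing down (37 N), so I'll lift slightly, go 1.5 mm more, then release.

```bash
python3 -m crank '[[[0.02,-0.001,0.02,0,0,0,24],[0.01,0,0.02,0,0,0,24],[0,0,0,0,0,0,24]]]'
python3 -m crank '[[[0,0,0,0,0,0,65],[0,0,0,0,0,0,65],[0,0,0,0,0,0,65],[0,0,0,0,0,0,65]]]'
python3 snap.py f7
```

```text
clock: 31.22
position: [0.5828, 0.1104, 0.102]
ee_rot: [1.0, -0.027, -0.004, 0.0]
ft_force: [-19.2, -2.4, 24.6]
grip_width: 0.393
clock: 31.72
position: [0.5843, 0.1104, 0.0998]
ee_rot: [1.0, -0.027, -0.002, 0.001]
ft_force: [-6.9, 0.2, -4.4]
grip_width: 0.764
31.725 [0.5843 0.1104 0.0998] tx [ 0.999 -0.054 -0.004] tz [-0.004 -0.001 -1.   ] q [-0.43  0.37  0.21  1.7  -0.09  1.08 -0.25] f [-6.9  0.2 -4.4] 0.7635149281557956
```

View pics/f7.png

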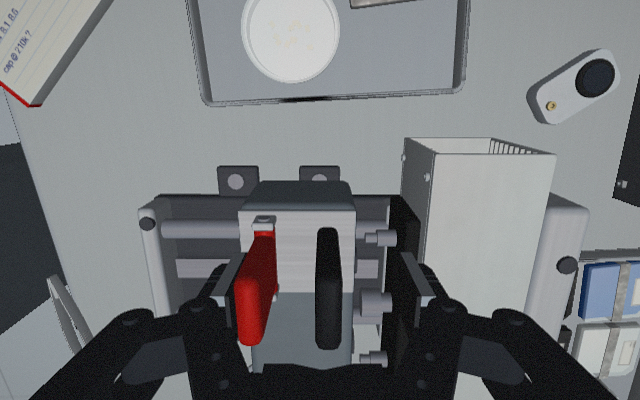

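The jaw followed the opening finger back to its old place, because the pad force kept the lever squeezed. A sudden release should work better: push the lever with the left finger alone near its top until the pad force is about 17 N, then slip quickly off the top so the lever snaps back and locks. First up to the lever's upper part.

```bash
python3 -m crank '[[[0,0,0.2,0,0,0,60],[0,0,0.2,0,0,0,55],[0,0,0,0,0,0,50],[0,0,0,0,0,0,50]]]'
python3 snap.py g1; python3 meas.py g1
python3 -m crank '[[[0.05,-0.003,0,0,0,0,50],[0.05,-0.003,0,0,0,0,50],[0,0,0,0,0,0,50]]]'
python3 -m crank '[[[0.04,-0.002,0,0,0,0,50],[0,0,0,0,0,0,50]]]'
python3 snap.py g2;python3 meas.py g2
```

```text
clock: 32.28
position: [0.5854, 0.1104, 0.1254]
ee_rot: [1.0, -0.027, -0.001, 0.0]
ft_force: [-7.1, -1.7, 5.0]
grip_width: 0.589
32.275 [0.5854 0.1104 0.1254] tx [ 0.999 -0.054 -0.002] tz [-0.002 -0.    -1.   ] q [-0.44  0.35  0.21  1.68 -0.08  1.12 -0.26] f [-7.1 -1.7  5. ] 0.5889299749438809
g1 red [0.5516 0.5592 0.5635] jawtop [0.5407 0.5925] padtop 1278 [0.594  0.6216 0.6274] knob [0.4995 0.5041 0.549 ]
clock: 32.7
position: [0.5906, 0.1102, 0.125]
ee_rot: [1.0, -0.027, -0.002, 0.0]
ft_force: [-9.7, 0.1, 6.7]
grip_width: 0.583
clock: 32.95
position: [0.5926, 0.11, 0.125]
ee_rot: [1.0, -0.027, -0.002, 0.0]
ft_force: [-13.2, -0.4, 7.8]
grip_width: 0.583
32.95 [0.5926 0.11   0.125 ] tx [ 0.999 -0.054 -0.004] tz [-0.004 -0.001 -1.   ] q [-0.43  0.37  0.21  1.66 -0.08  1.13 -0.25] f [-13.2  -0.4   7.8] 0.582943644603642
g2 red [0.5532 0.5663 0.5711] jawtop [0.5478 0.5969] padtop 1723 [0.5983 0.622  0.6276] knob [0.5039 0.5095 0.5536]
```

View pics/g1.png

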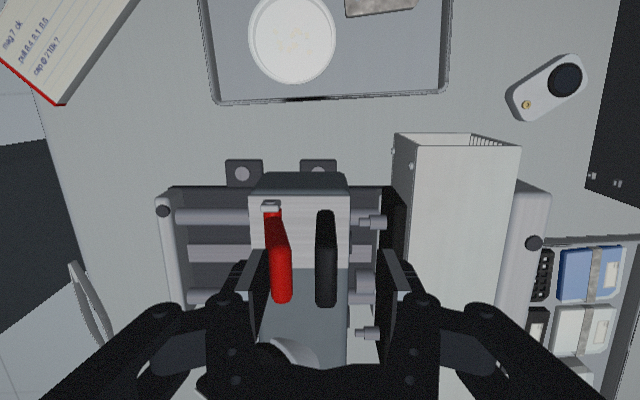

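View pics/g2.png

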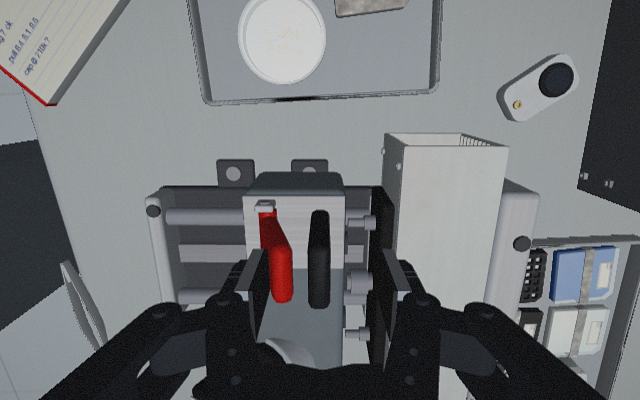

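The force is building as intended. Pushing to about 20 N, then a fast slip up along the lever's slope.

```bash
python3 -m crank '[[[0.04,-0.002,0,0,0,0,50],[0.04,-0.002,0,0,0,0,50],[0,0,0,0,0,0,50]]]'
python3 snap.py g3;python3 meas.py g3
```

```text
clock: 33.38
position: [0.5967, 0.1099, 0.1248]
ee_rot: [1.0, -0.027, -0.003, 0.0]
ft_force: [-15.4, -0.9, 9.3]
grip_width: 0.583
33.375 [0.5967 0.1099 0.1248] tx [ 0.999 -0.054 -0.006] tz [-0.006 -0.001 -1.   ] q [-0.43  0.38  0.21  1.65 -0.09  1.14 -0.25] f [-15.4  -0.9   9.3] 0.5829179873317311
g3 red [0.5573 0.5701 0.575 ] jawtop [0.5517 0.6007] padtop 2083 [0.6022 0.622  0.6276] knob [0.5091 0.5139 0.5589]
```

```bash
python3 -m crank '[[[0.04,-0.002,0,0,0,0,50],[0.02,-0.002,0,0,0,0,50],[0,0,0,0,0,0,50]]]'
python3 -m crank '[[[0.3,0,1,0,0,0,50],[0,0,0.7,0,0,0,50],[0,0,0.5,0,0,0,50],[0,0,0,0,0,0,50],[0,0,0,0,0,0,50]]]'
python3 snap.py g4;python3 meas.py f3 g4
```

```text
clock: 33.8
position: [0.5996, 0.1097, 0.1247]
ee_rot: [1.0, -0.027, -0.004, 0.0]
ft_force: [-19.3, -0.8, 11.3]
grip_width: 0.589
clock: 34.42
position: [0.621, 0.1093, 0.2563]
ee_rot: [1.0, -0.027, 0.0, 0.0]
ft_force: [-0.5, -0.7, 0.6]
grip_width: 0.588
34.425 [0.621  0.1093 0.2563] tx [ 0.999 -0.054  0.   ] tz [ 0.    -0.001 -1.   ] q [-0.43  0.33  0.23  1.42 -0.08  1.4  -0.25] f [-0.5 -0.7  0.6] 0.5881696416566904
f3 red [0.5473 0.5518 0.556 ] jawtop [0.5392 0.5948] padtop 1068 [0.6198 0.6229 0.6279] knob [0.5063 0.5412 0.5639]
g4 red [0.5475 0.5522 0.5559] jawtop [0.539  0.5947] padtop 1127 [0.5959 0.6232 0.6279] knob [0.5058 0.5616 0.5634]
```

View pics/g4.png

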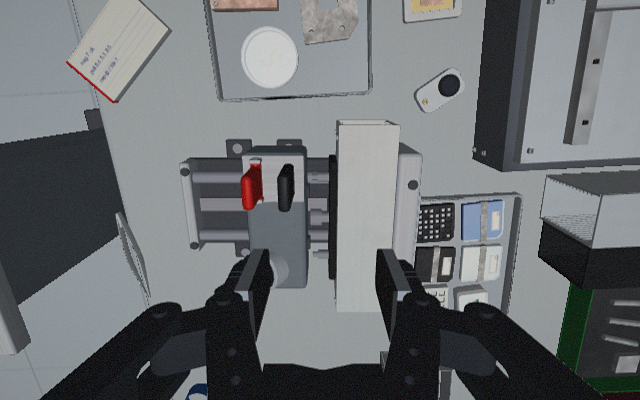

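The jaw went back to exactly the same spot (near edge 0.539). I need to understand this: compare the jaw–pad distance and the lever–grip spacing between the first pictures and now.

```bash
cat > m2.py <<'E'
from h import *
import pickle,sys
y=np.deg2rad(-3.2);ex=np.array([np.cos(y),np.sin(y)]);ey=np.array([-ex[1],ex[0]])
for n in sys.argv[1:]:
    o=pickle.load(open(f'pics/{n}.pkl','rb'));c=cam('wrist',o);P=cloud(c,np.load(f'pics/{n}.npy'));im=cv2.imread(f'pics/{n}.png')
    s=P[...,:2]@ex;t=P[...,:2]@ey;z=P[...,2]
    j=(abs(z-.087)<.004)&(s>.45)&(t>.06)&(t<.11)&(im.max(-1)>85)&(s<.612)
    e=np.median([np.percentile(s[j&(abs(t-a)<.004)],[2,98]) for a in np.arange(.065,.11,.008)],0)
    tt=(t>.128)&(t<.16)&(z>.133)&(z<.146)&(s>.45)&(s<.61)
    r=tt&(im[...,2]>2.*im[...,1])&(im[...,2]>70); g=tt&(im.max(-1)<80)&(s>np.median(s[r])+.012)
    d=(im.max(-1)<75)&(z>.076)&(z<.086)&(s>e[1]+.004)&(s<.64)&(t>.04)&(t<.12)
    rl=(im[...,2]>2.*im[...,1])&(im[...,2]>70)&(z>.095)&(z<.105)&(s>.45)&(s<.61)
    print(n,'jaw',e.round(4),'red top',np.median(s[r]).round(4),np.percentile(z[r],98).round(4),'grip top',np.median(s[g]).round(4),'d',(np.median(s[g])-np.median(s[r])).round(4),'pad',np.percentile(s[d],[3,50,97]).round(4),'pad97-jawnear',(np.percentile(s[d],97)-e[0]).round(4),'red low',np.median(s[rl]).round(4) if rl.any() else '')
E
python3 m2.py w1 w2 w3 k1 k2 f3 g4
```

```text
w1 jaw [0.4848 0.5398] red top 0.4977 0.1412 grip top 0.5273 d 0.0296 pad [0.5585 0.5622 0.566 ] pad97-jawnear 0.0812 red low 0.4997
w2 jaw [0.4846 0.5397] red top 0.4968 0.1412 grip top 0.5264 d 0.0296 pad [0.5583 0.5615 0.5659] pad97-jawnear 0.0813 red low 0.4969
w3 jaw [0.4845 0.5399] red top 0.4974 0.1408 grip top 0.5267 d 0.0292 pad [0.5583 0.5616 0.5658] pad97-jawnear 0.0813 red low 0.4975
k1 jaw [0.5519 0.6069] red top 0.5637 0.1412 grip top 0.5935 d 0.0298 pad [0.6198 0.6232 0.6278] pad97-jawnear 0.076 red low 0.5609
k2 jaw [0.5517 0.6067] red top 0.5632 0.1411 grip top 0.5925 d 0.0292 pad [0.6196 0.6225 0.6275] pad97-jawnear 0.0759 red low 0.5612
f3 jaw [0.5391 0.5944] red top 0.5519 0.1408 grip top 0.5814 d 0.0295 pad [0.62   0.6235 0.6279] pad97-jawnear 0.0888 red low 0.5528
g4 jaw [0.539 0.594] red top 0.5525 0.141 grip top 0.5819 d 0.0295 pad [0.6203 0.6239 0.6279] pad97-jawnear 0.0889 red low 0.5548
```

```bash
python3 m2.py w7 w8 w9 w10 w11 f4 f5 f6 f7 g1 g2 g3 2>/dev/null | cut -c1-200
```

```text
w7 jaw [0.516  0.5574] red top 0.5361 0.1387 grip top 0.5543 d 0.0182 pad [0.5675 0.5881 0.6259] pad97-jawnear 0.11 red low 0.5225
w8 jaw [0.5441 0.5859] red top 0.5645 0.1387 grip top 0.5828 d 0.0183 pad [0.5959 0.6165 0.626 ] pad97-jawnear 0.0819 red low 0.5509
w9 jaw [0.5523 0.5942] red top 0.5728 0.1387 grip top 0.591 d 0.0183 pad [0.604  0.6243 0.6278] pad97-jawnear 0.0755 red low 0.5589
w10 jaw [0.5555 0.5975] red top 0.5759 0.1386 grip top 0.5941 d 0.0182 pad [0.6067 0.6257 0.6278] pad97-jawnear 0.0723 red low 0.5621
w11 jaw [0.554 0.607] red top 0.565 0.1408 grip top 0.594 d 0.029 pad [0.6199 0.6226 0.6277] pad97-jawnear 0.0737 red low 0.567
f4 jaw [0.5459 0.5864] red top 0.5521 0.1408 grip top 0.5832 d 0.0311 pad [0.5955 0.5955 0.5955] pad97-jawnear 0.0495 red low 0.5531
f5 jaw [0.5422 0.5852] red top 0.5633 0.1388 grip top 0.5816 d 0.0183 pad [0.5952 0.6228 0.6275] pad97-jawnear 0.0852 red low 0.5506
f6 jaw [0.5497 0.5927] red top 0.5709 0.1387 grip top 0.589 d 0.0181 pad [0.6024 0.624  0.6278] pad97-jawnear 0.0781 red low 0.558
f7 jaw [0.5407 0.5921] red top 0.5504 0.1407 grip top 0.5799 d 0.0296 pad [0.6198 0.6211 0.6256] pad97-jawnear 0.0849 red low 0.5528
g1 jaw [0.5409 0.5922] red top 0.5593 0.1397 grip top 0.5807 d 0.0214 pad [0.62   0.6207 0.6231] pad97-jawnear 0.0822 red low 0.5497
g2 jaw [0.5478 0.5966] red top 0.5669 0.1389 grip top 0.5837 d 0.0168 pad [0.6198 0.6224 0.6275] pad97-jawnear 0.0797 red low 0.553
g3 jaw [0.5519 0.6005] red top 0.5708 0.1388 grip top 0.5875 d 0.0167 pad [0.62   0.6225 0.6277] pad97-jawnear 0.0758 red low 0.557
```

Using the black grip as marker: the first release lost nothing; the later ones lost 7–9 mm, because the opening or rising finger let the jaw follow. Estimated pad force now is 8–10 N, still too marginal. A sideways slip (+y) off the lever keeps the push constant until the finger clears the lever's edge, so I'll use that. Back down around the handle with the fingers open.

```bash
python3 -m crank '[[[-0.4,0.02,0,0,0,0,55],[-0.4,0,-0.2,0,0,0,55],[0,0,-0.6,0,0,0,55],[0,0,-0.6,0,0,0,55],[0,0,-0.5,0,0,0,55],[0,0,-0.43,0,0,0,55],[0,0,0,0,0,0,55],[0,0,0,0,0,0,55]]]'
python3 -m crank '[[[0.1,-0.005,0,0,0,0,50],[0.1,-0.006,0,0,0,0,50],[0,0,0,0,0,0,50]]]'
python3 snap.py h1; python3 m2.py h1
```

```text
clock: 35.48
position: [0.5736, 0.1105, 0.1178]
ee_rot: [1.0, -0.027, 0.001, 0.0]
ft_force: [-0.3, 0.1, 0.2]
grip_width: 0.64
clock: 35.85
position: [0.5849, 0.1103, 0.1181]
ee_rot: [1.0, -0.027, -0.0, -0.0]
ft_force: [-8.9, -0.4, 8.4]
grip_width: 0.587
35.85 [0.5849 0.1103 0.1181] tx [ 0.999 -0.054 -0.001] tz [-0.001  0.    -1.   ] q [-0.44  0.35  0.21  1.69 -0.08  1.11 -0.26] f [-8.9 -0.4  8.4] 0.5865019573279115
h1 jaw [0.5414 0.5964] red top 0.5593 0.1404 grip top 0.5848 d 0.0255 pad [0.6198 0.6201 0.6211] pad97-jawnear 0.0797 red low 0.554
```

View pics/h1.png

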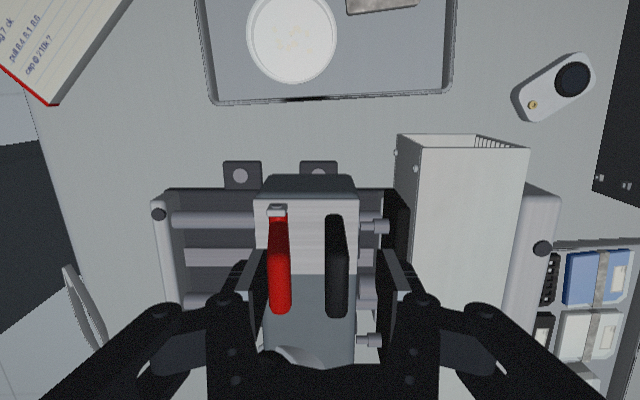

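```bash
python3 -m crank '[[[0.07,-0.004,0,0,0,0,50],[0.07,-0.004,0,0,0,0,50],[0,0,0,0,0,0,50]]]'
python3 -m crank '[[[0.07,-0.004,0,0,0,0,50],[0.05,-0.003,0,0,0,0,50],[0,0,0,0,0,0,50]]]'
python3 snap.py h2; python3 m2.py h2
```

```text
clock: 36.28
position: [0.5925, 0.1099, 0.1179]
ee_rot: [1.0, -0.027, -0.001, 0.0]
ft_force: [-12.9, 0.8, 7.7]
grip_width: 0.587
clock: 36.65
position: [0.5981, 0.1096, 0.1177]
ee_rot: [1.0, -0.027, -0.003, 0.0]
ft_force: [-19.4, -0.1, 12.8]
grip_width: 0.584
36.65 [0.5981 0.1096 0.1177] tx [ 0.999 -0.054 -0.006] tz [-0.006 -0.    -1.   ] q [-0.43  0.38  0.21  1.65 -0.09  1.12 -0.24] f [-19.4  -0.1  12.8] 0.5840558868242617
h2 jaw [0.5536 0.604 ] red top 0.5744 0.1389 grip top 0.591 d 0.0166 pad [0.62   0.6226 0.6277] pad97-jawnear 0.0742 red low 0.5607
```

```bash
python3 -m crank '[[[0.04,-0.002,0,0,0,0,50],[0,0,0,0,0,0,50]]]'
python3 -m crank '[[[0.06,1,0,0,0,0,50],[0.02,0.4,0,0,0,0,50],[0,0,0,0,0,0,50]]]'
python3 snap.py h3; python3 m2.py h3
```

```text
clock: 36.95
position: [0.5999, 0.1095, 0.1176]
ee_rot: [1.0, -0.027, -0.004, 0.0]
ft_force: [-21.9, -0.5, 15.0]
grip_width: 0.589
clock: 37.33
position: [0.6084, 0.1957, 0.1177]
ee_rot: [1.0, -0.025, 0.001, -0.0]
ft_force: [1.0, -0.5, 0.4]
grip_width: 0.586
37.325 [0.6084 0.1957 0.1177] tx [ 0.999 -0.05   0.002] tz [ 0.002  0.001 -1.   ] q [-0.52  0.44  0.18  1.57 -0.09  1.14 -0.37] f [ 1.  -0.5  0.4] 0.5861473213370796Traceback (most recent call last):
  File "m2.py", line 8, in <module>
    e=np.median([np.percentile(s[j&(abs(t-a)<.004)],[2,98]) for a in np.arange(.065,.11,.008)],0)
                 ~~~~~~~~~~~~~^^^^^^^^^^^^^^^^^^^^^^^^^^^^^
    return _quantile_unchecked(
        a, q, axis, out, overwrite_input, method, keepdims, weights)
    return _ureduce(a,
                    func=_quantile_ureduce_func,
    ...<5 lines>...
                    overwrite_input=overwrite_input,
                    method=method)
    r = func(a, **kwargs)
    result = _quantile(arr,
                       quantiles=q,
    ...<2 lines>...
                       out=out,
                       weights=wgt)
    slices_having_nans = np.isnan(arr[-1, ...])
                                  ~~~^^^^^^^^^
IndexError: index -1 is out of bounds for axis 0 with size 0
```

View pics/h3.png

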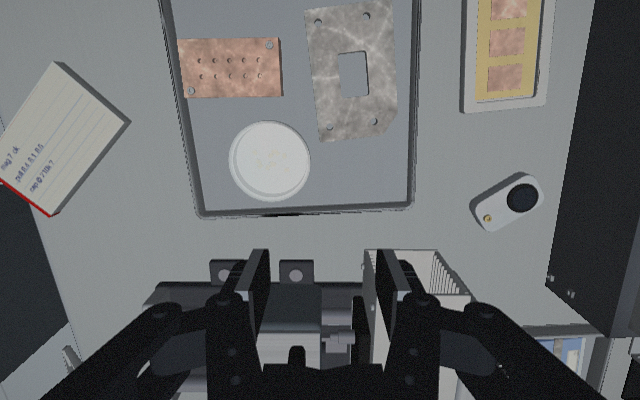

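The finger is off sideways with no contact force. Going up and measuring from the same viewpoint as f3.

```bash
python3 -m crank '[[[0,0,0.6,0,0,0,55],[0,0,0.7,0,0,0,60],[0,0,0.7,0,0,0,60],[-0.3,-0.8,0.5,0,0,0,60],[-0.3,-0.7,0,0,0,0,60],[0,0,0,0,0,0,60],[0,0,0,0,0,0,60]]]'
python3 snap.py h4; python3 m2.py f3 g4 h4
```

```text
clock: 38.25
position: [0.5724, 0.1021, 0.2675]
ee_rot: [1.0, -0.028, 0.001, 0.0]
ft_force: [-0.1, 0.8, 0.0]
grip_width: 0.703
38.25 [0.5724 0.1021 0.2675] tx [ 0.998 -0.056  0.002] tz [ 0.002 -0.    -1.   ] q [-0.45  0.21  0.24  1.54 -0.05  1.39 -0.27] f [-0.1  0.8  0. ] 0.7027998403130118
f3 jaw [0.5391 0.5944] red top 0.5519 0.1408 grip top 0.5814 d 0.0295 pad [0.62   0.6235 0.6279] pad97-jawnear 0.0888 red low 0.5528
g4 jaw [0.539 0.594] red top 0.5525 0.141 grip top 0.5819 d 0.0295 pad [0.6203 0.6239 0.6279] pad97-jawnear 0.0889 red low 0.5548
h4 jaw [0.5386 0.5934] red top 0.551 0.1409 grip top 0.5804 d 0.0294 pad [0.62   0.6236 0.628 ] pad97-jawnear 0.0894 red low 0.5512
```

View pics/h4.png

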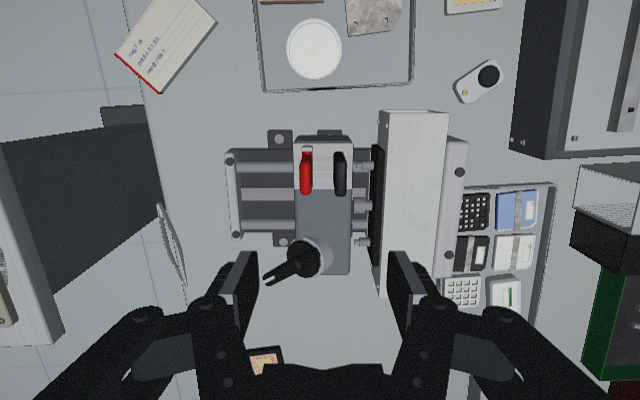

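The jaw fell back once more, and the knob bar (285,270) is now at a different angle than in f3. I need the knob's angle in each picture.

Run:
```python
from h import *
import pickle
y=np.deg2rad(-3.2);a=np.deg2rad(35);ex=np.array([np.cos(y),np.sin(y),0]);ey=np.array([-ex[1],ex[0],0]);ez=np.array([0,0,1.])
n0=-np.sin(a)*ex+np.cos(a)*ez;b0=np.cos(a)*ex+np.sin(a)*ez
for n in ['w1','w2','k1','k2','f1','f3','h4']:
    o=pickle.load(open(f'pics/{n}.pkl','rb'));c=cam('wrist',o);P=cloud(c,np.load(f'pics/{n}.npy'));im=cv2.imread(f'pics/{n}.png')
    s=P@ex;t=P@ey;z=P[...,2]
    d=(im.max(-1)<75)&(z>.085)&(z<.17)&(s>.42)&(s<.58)&(t>-.01)&(t<.085)
    q=P[d];h=q@n0;q2=q[h>np.percentile(h,97)-.005]
    xy=np.c_[q2@b0,-(q2@ey)];m=xy.mean(0);w,v=np.linalg.eigh(np.cov((xy-m).T));d1=v[:,1]
    r=cv2.minAreaRect((xy*1000).astype(np.float32))
    print(n,len(q2),'angle mod pi',np.arctan2(d1[1],d1[0])%np.pi,'rect',np.round(r[1],1),'h',np.percentile(h,97).round(4))
t=[]
for n,(x,y) in {'f1':(285,180),'f3':(265,225),'h4':(250,220)}.items():
    im=cv2.imread(f'pics/{n}.png')[y:y+90,x:x+80]
    t.append(cv2.convertScaleAbs(cv2.resize(im,None,fx=3.3,fy=3.3,interpolation=cv2.INTER_CUBIC),alpha=1.6,beta=20))
cv2.imwrite('pics/kn.png',np.hstack(t))
```

```text
w1 439 angle mod pi 0.03875908308874321 rect [58.6 13.5] h -0.1688
w2 681 angle mod pi 0.03722165162538582 rect [58.7 13.6] h -0.1686
k1 681 angle mod pi 0.03609827072163485 rect [58.6 13.9] h -0.2072
k2 884 angle mod pi 0.037332540795973035 rect [58.8 14.2] h -0.2069
f1 865 angle mod pi 0.06222977941369612 rect [59.  13.3] h -0.2
f3 558 angle mod pi 0.09589561973831318 rect [59.1 14.5] h -0.2
h4 513 angle mod pi 2.4905918272288363 rect [13.6 58.2] h -0.1995
```

View pics/kn.png

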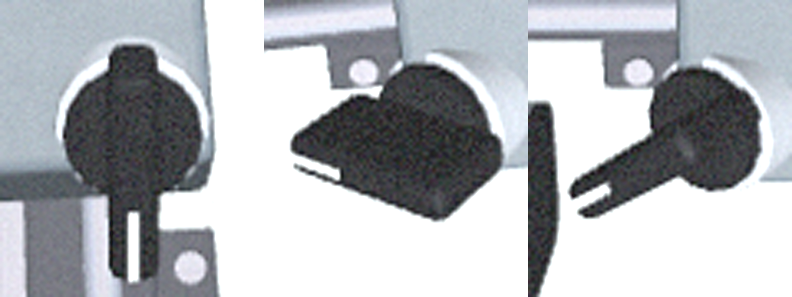

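Facts so far: at f1/f3 the knob was at the stop (3.2), now it's at about 2.49, and the jaw always ends at about the same place. Maybe the gripper's linkage bumps the lever or the knob. I'll check the gripper's own extents, in the tool frame, from the wrist depth.

Run:
```python
from h import *
T=np.array(manip.get_calibration('wrist')['T_tool_cam']);c=manip.get_calibration('wrist')
for n in ['k5','k6','f1','h2','h3']:
    d=np.load(f'pics/{n}.npy');v,u=np.mgrid[:400,:640]
    X=np.stack([(u-c['cx'])/c['fx']*d,(v-c['cy'])/c['fy']*d,d],-1)@T[:3,:3].T+T[:3,3]
    im=cv2.imread(f'pics/{n}.png')
    g=(d>0)&(X[...,2]<.0)&(im.max(-1)<110)&(v>240)
    for lo,hi in [(-.02,0),(-.04,-.02),(-.06,-.04),(-.08,-.06),(-.1,-.08),(-.14,-.1)]:
        m=g&(X[...,2]>lo)&(X[...,2]<=hi)
        if m.sum()>20: print(n,(lo,hi),m.sum(),'x',X[m][:,0].min().round(3),X[m][:,0].max().round(3),'y',X[m][:,1].min().round(3),X[m][:,1].max().round(3))
```

```text
k5 (-0.02, 0) 4969 x -0.021 0.118 y -0.011 0.055
k5 (-0.04, -0.02) 6272 x -0.024 0.116 y -0.024 0.031
k5 (-0.06, -0.04) 10817 x -0.046 0.046 y -0.014 0.013
k5 (-0.08, -0.06) 17532 x -0.06 0.058 y -0.018 0.013
k5 (-0.1, -0.08) 7079 x -0.062 0.06 y -0.018 -0.007
k6 (-0.02, 0) 670 x -0.104 0.02 y -0.012 0.05
k6 (-0.04, -0.02) 4745 x -0.024 0.025 y -0.024 0.031
k6 (-0.06, -0.04) 10809 x -0.046 0.046 y -0.014 0.014
k6 (-0.08, -0.06) 17390 x -0.059 0.059 y -0.018 0.013
k6 (-0.1, -0.08) 7109 x -0.062 0.061 y -0.018 -0.007
f1 (-0.02, 0) 1033 x -0.044 0.043 y -0.011 0.012
f1 (-0.04, -0.02) 2133 x -0.044 0.043 y -0.011 0.012
f1 (-0.06, -0.04) 9244 x -0.063 0.062 y -0.014 0.014
f1 (-0.08, -0.06) 17252 x -0.066 0.066 y -0.018 0.013
f1 (-0.1, -0.08) 7568 x -0.067 0.066 y -0.02 -0.007
h2 (-0.02, 0) 2313 x -0.039 0.038 y -0.016 0.014
h2 (-0.04, -0.02) 4242 x -0.039 0.038 y -0.017 0.016
h2 (-0.06, -0.04) 10649 x -0.059 0.059 y -0.014 0.013
h2 (-0.08, -0.06) 16154 x -0.064 0.064 y -0.018 0.013
h2 (-0.1, -0.08) 7303 x -0.065 0.065 y -0.02 -0.007
h3 (-0.02, 0) 1391 x -0.039 0.038 y -0.011 0.012
h3 (-0.04, -0.02) 2805 x -0.039 0.038 y -0.012 0.012
h3 (-0.06, -0.04) 10689 x -0.06 0.059 y -0.014 0.013
h3 (-0.08, -0.06) 16137 x -0.064 0.063 y -0.018 0.014
h3 (-0.1, -0.08) 7332 x -0.065 0.065 y -0.019 -0.007
```

No collision explains it, but the releases do make sense: the lever returns slowly, so after a sudden release the loaded jaw slides back. The first release, with only 7 N on the pad and a gradual opening, lost nothing. So the plan is to pinch low, push to a moderate force, open slowly, then turn the knob from 2.49 to the stop (+2.8 mm).

```bash
python3 -m crank '[[[0,0.15,-0.6,0,0,0,62],[0,0,-0.6,0,0,0,62],[0,0,-0.6,0,0,0,62],[0,0,-0.5,0,0,0,62],[0,0,-0.42,0,0,0,62],[0,0,0,0,0,0,42],[0,0,0,0,0,0,40],[0.03,0,0,0,0,0,34]]]' 70
python3 -m crank '[[[0.03,0,0,0,0,0,24],[0,0,0,0,0,0,24],[0,0,0,0,0,0,24],[0,0,0,0,0,0,24]]]' 70
python3 -m crank '[[[0.04,-0.002,0,0,0,0,24],[0.04,-0.002,0,0,0,0,24],[0,0,0,0,0,0,24]]]' 70
python3 snap.py i1; python3 m2.py i1
```

```text
clock: 39.3
position: [0.5743, 0.1123, 0.1056]
ee_rot: [1.0, -0.027, 0.001, -0.0]
ft_force: [-3.6, -0.5, 7.4]
grip_width: 0.402
clock: 39.8
position: [0.5756, 0.1122, 0.1058]
ee_rot: [1.0, -0.027, 0.0, -0.0]
ft_force: [-2.3, -0.6, 10.6]
grip_width: 0.387
clock: 40.17
position: [0.5796, 0.112, 0.1059]
ee_rot: [1.0, -0.027, -0.001, -0.0]
ft_force: [-8.7, -2.1, 15.3]
grip_width: 0.386
40.175 [0.5796 0.112  0.1059] tx [ 0.999 -0.054 -0.001] tz [-0.001  0.    -1.   ] q [-0.44  0.36  0.21  1.71 -0.09  1.08 -0.26] f [-8.7 -2.1 15.3] 0.3856747785806637
i1 jaw [0.5462 0.5888] red top 0.5673 0.1387 grip top 0.5855 d 0.0182 pad [0.5986 0.6239 0.6279] pad97-jawnear 0.0817 red low 0.5538
```

```bash
python3 -m crank '[[[0.03,-0.002,0,0,0,0,30],[0,0,0,0,0,0,32]]]'
python3 -m crank '[[[0,0,0,0,0,0,34],[0,0,0,0,0,0,35],[0,0,0,0,0,0,36],[0,0,0,0,0,0,37]]]'
python3 snap.py i2; python3 m2.py i2
```

```text
clock: 40.48
position: [0.581, 0.1119, 0.1059]
ee_rot: [1.0, -0.027, -0.001, -0.0]
ft_force: [-11.0, -1.7, 16.4]
grip_width: 0.384
clock: 40.98
position: [0.5806, 0.1119, 0.1052]
ee_rot: [1.0, -0.027, -0.001, 0.0]
ft_force: [-14.2, -0.4, 11.7]
grip_width: 0.433
40.975 [0.5806 0.1119 0.1052] tx [ 0.999 -0.054 -0.003] tz [-0.003 -0.    -1.   ] q [-0.44  0.36  0.21  1.71 -0.09  1.08 -0.26] f [-14.2  -0.4  11.7] 0.43334572223637663
i2 jaw [0.5452 0.5917] red top 0.5635 0.1402 grip top 0.588 d 0.0244 pad [0.6006 0.6238 0.6277] pad97-jawnear 0.0826 red low 0.5569
```

View pics/i2.png

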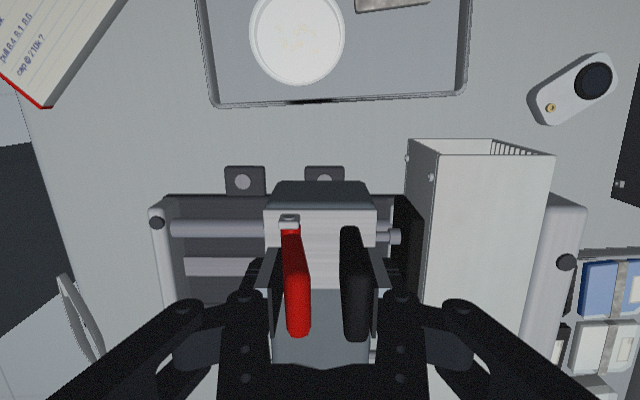

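The lever is returning and the jaw is holding its place (grip 0.588). Opening further, slowly.

```bash
python3 -m crank '[[[0,0,0,0,0,0,38],[0,0,0,0,0,0,39],[0,0,0,0,0,0,40],[0,0,0,0,0,0,41],[0,0,0,0,0,0,43],[0,0,0,0,0,0,46]]]'
python3 -m crank '[[[0,0,0,0,0,0,55],[0,0,0,0,0,0,62]]]'
python3 snap.py i3; python3 m2.py i3
```

```text
clock: 41.78
position: [0.5802, 0.1119, 0.1038]
ee_rot: [1.0, -0.027, -0.002, 0.0]
ft_force: [-10.0, -0.1, 0.9]
grip_width: 0.54
clock: 42.02
position: [0.5831, 0.1117, 0.1049]
ee_rot: [1.0, -0.027, 0.001, -0.0]
ft_force: [-0.1, -0.4, 0.5]
grip_width: 0.726
42.025 [0.5831 0.1117 0.1049] tx [ 0.999 -0.054  0.003] tz [ 0.003  0.    -1.   ] q [-0.44  0.36  0.21  1.71 -0.09  1.08 -0.26] f [-0.1 -0.4  0.5] 0.725663211206633
i3 jaw [0.5468 0.5971] red top 0.5549 0.1408 grip top 0.5854 d 0.0305 pad [0.6198 0.6207 0.6241] pad97-jawnear 0.0773 red low 0.5567
```

View pics/i3.png

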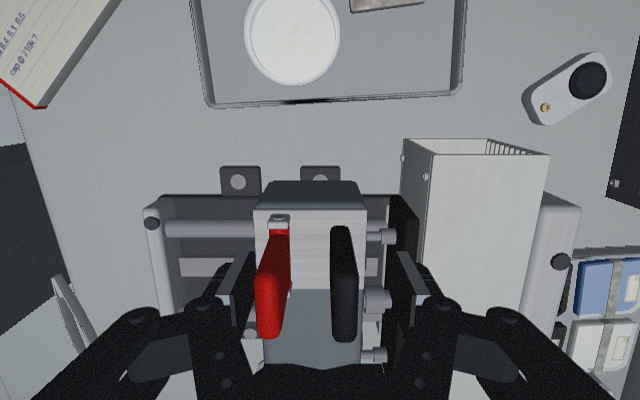

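The slow release worked: lever released, jaw locked about 3.4 mm further forward. Now to the knob, with tool rotation −53° about z for the bar at 2.49 rad, then the tilt.

```bash
python3 -m crank '[[[0,0,0.5,0,0,0,65],[0,0,0.6,0,0,0,65],[0,0,0.6,0,0,-1,65],[-0.1,-0.1,0.6,0,0,-1,65],[-0.2,-0.2,0.4,0,0,-1,65],[-0.2,-0.2,0,0,0,-1,65],[-0.2,-0.2,0,0,0,-1,65],[-0.2,-0.2,0,0,0,-1,65]]]'
python3 -m crank '[[[-0.2,-0.2,0,0,0,-1,65],[-0.2,-0.2,0,0,0,-1,65],[-0.2,-0.2,0,0,0,-1,65],[-0.1,-0.1,0,0,0,-1,65],[0,0,0,0,0,-0.5,65],[0,0,0,0,0,0,65]]]'
python3 snap.py j1; python3 m2.py j1
python3 - <<'E'
from h import *
import pickle
y=np.deg2rad(-3.2);a=np.deg2rad(35);ex=np.array([np.cos(y),np.sin(y),0]);ey=np.array([-ex[1],ex[0],0]);ez=np.array([0,0,1.])
n0=-np.sin(a)*ex+np.cos(a)*ez;b0=np.cos(a)*ex+np.sin(a)*ez
for n in ['k1','k2','h4','j1']:
    o=pickle.load(open(f'pics/{n}.pkl','rb'));c=cam('wrist',o);P=cloud(c,np.load(f'pics/{n}.npy'));im=cv2.imread(f'pics/{n}.png')
    s=P@ex;t=P@ey;z=P[...,2]
    d=(im.max(-1)<75)&(z>.085)&(z<.17)&(s>.42)&(s<.58)&(t>-.01)&(t<.085)
    q=P[d];h=q@n0;q2=q[h>np.percentile(h,97)-.005]
    xy=np.c_[q2@b0,-(q2@ey)];r=cv2.minAreaRect((xy*1000).astype(np.float32));m=xy.mean(0);w,v=np.linalg.eigh(np.cov((xy-m).T));d1=v[:,1]
    cb=np.array(r[0])/1000; top=cb[0]*b0-cb[1]*ey+np.percentile(h,97)*n0
    print(n,len(q2),'th mod pi',(np.arctan2(d1[1],d1[0])%np.pi).round(3),np.round(r[1],1),'grip pt',(top-.0135*n0).round(4))
E
```

```text
clock: 43.08
position: [0.5283, 0.0571, 0.2665]
ee_rot: [0.958, -0.286, 0.001, 0.0]
ft_force: [-0.8, 0.6, -1.3]
grip_width: 0.762
clock: 43.82
position: [0.4866, 0.0154, 0.2665]
ee_rot: [0.885, -0.466, 0.001, 0.0]
ft_force: [-0.3, 0.1, 0.4]
grip_width: 0.763
43.825 [0.4866 0.0154 0.2665] tx [ 0.565 -0.825  0.001] tz [ 0.001 -0.001 -1.   ] q [-0.46 -0.01  0.33  1.78  0.    1.37 -1.1 ] f [-0.3  0.1  0.4] 0.7629367280098664
j1 jaw [0.5419 0.597 ] red top 0.5539 0.1413 grip top 0.5826 d 0.0287 pad [0.6201 0.6233 0.6281] pad97-jawnear 0.0862 red low 0.5538
k1 680 th mod pi 0.036 [58.6 13.9] grip pt [0.547  0.0129 0.1121]
k2 883 th mod pi 0.037 [58.8 14.2] grip pt [0.5465 0.0123 0.1121]
h4 513 th mod pi 2.49 [13.6 58.2] grip pt [0.5335 0.0142 0.112 ]
j1 818 th mod pi 2.471 [14.2 60.1] grip pt [0.5361 0.013  0.112 ]
```

View pics/j1.png

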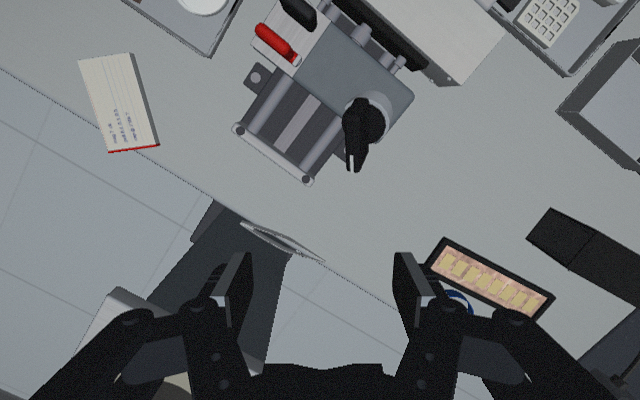

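Knob grip point is now (0.536,0.013,0.112) at 2.47 rad, the jaw–pad distance gives about 4.8 mm compression (≈9 N), and the lever is released. Tilting and going to hover.

```bash
sed -i 's/\[.5463,.013,.111\]/[.5363,.0130,.1115]/' tgt.py
python3 -m crank '[[[0,0,-0.2,-0.056,-1,0,60],[0,0,-0.2,-0.056,-1,0,60],[0,0,-0.2,-0.056,-1,0,60],[0,0,-0.2,-0.056,-1,0,60],[0,0,-0.2,-0.056,-1,0,60],[0,0,-0.2,-0.056,-1,0,60],[0,0,-0.2,-0.056,-1,0,60],[0,0,0,0,0,0,60]]]'
python3 tgt.py 2.48 0.087
```

```text
clock: 44.88
position: [0.4849, 0.0151, 0.1805]
ee_rot: [0.844, -0.445, 0.273, -0.124]
ft_force: [0.6, -0.8, -0.3]
grip_width: 0.705
clock 44.875 target [0.4865 0.0158 0.1828] d units [0.027 0.012 0.037] turn units [-0.01 -0.01  0.05] q [-0.38 -0.36  0.11  2.38  0.42  0.57 -1.53] n [-0.573  0.032  0.819] f [ 0.6 -0.8 -0.3] g 60.2
```

```bash
python3 -m crank '[[[0.25,-0.01,-0.33,0,0,0,60],[0.25,-0.01,-0.33,0,0,0,60],[0.25,-0.01,-0.33,0,0,0,60],[0,0,0,0,0,0,60]]]'
python3 tgt.py 2.48 -0.013; python3 snap.py j2
```

```text
clock: 45.38
position: [0.5321, 0.0132, 0.1221]
ee_rot: [0.844, -0.445, 0.273, -0.123]
ft_force: [-0.9, 0.3, 0.7]
grip_width: 0.701
clock 45.375 target [0.5437 0.0126 0.1009] d units [ 0.194 -0.01  -0.354] turn units [-0.01 -0.02  0.07] q [-0.35 -0.13  0.13  2.36  0.5   0.36 -1.61] n [-0.573  0.032  0.819] f [-0.9  0.3  0.7] g 59.9
45.375 [0.5321 0.0132 0.1221] tx [ 0.454 -0.819  0.351] tz [ 0.571 -0.035 -0.82 ] q [-0.35 -0.13  0.13  2.36  0.5   0.36 -1.61] f [-0.9  0.3  0.7] 0.700843346982623
```

View pics/j2.png

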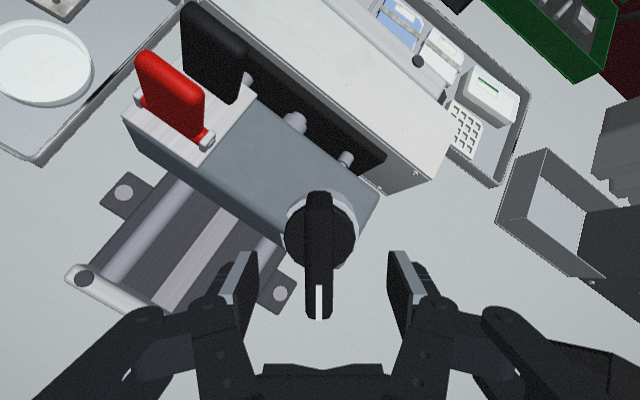

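Aligned with the bar (column 318). Closing in and gripping, then turning about 40°.

```bash
python3 -m crank '[[[0.1,-0.005,-0.17,0,0,0,50],[0.1,-0.005,-0.17,0,0,0,40],[0,0,0,0,0,0,25],[0,0,0,0,0,0,8],[0,0,0,0,0,0,8],[0,0,0,0,0,0,8]]]' 45
python3 -m crank '[[[0,0,0,0.7,-0.04,-1,8],[0,0,0,0.7,-0.04,-1,8],[0,0,0,0.7,-0.04,-1,8],[0,0,0,0.7,-0.04,-1,8],[0,0,0,0.7,-0.04,-1,8],[0,0,0,0.7,-0.04,-1,8],[0,0,0,0.21,-0.01,-0.3,8],[0,0,0,0,0,0,8]]]' 45
python3 tgt.py 3.2 -0.013; python3 snap.py j3; python3 -c "
from h import *
o=manip.get_obs();print(R.from_quat(o['ee_rot']).as_matrix()[:,2]@o['torque'])"
```

```text
clock: 46.18
position: [0.5431, 0.013, 0.1022]
ee_rot: [0.843, -0.445, 0.274, -0.125]
ft_force: [-0.6, -1.2, -2.5]
grip_width: 0.153
clock: 47.18
position: [0.5431, 0.0128, 0.1021]
ee_rot: [-0.65, 0.698, -0.218, 0.208]
ft_force: [-4.3, -1.2, 1.6]
grip_width: 0.154
clock 47.175 target [0.5437 0.0126 0.1009] d units [ 0.011 -0.004 -0.02 ] turn units [ 0.31 -0.02 -0.4 ] q [-0.28 -0.06  0.08  2.35  0.55  0.3  -2.32] n [-0.573  0.032  0.819] f [-4.3 -1.2  1.6] g 13.2
47.175 [0.5431 0.0128 0.1021] tx [-0.069 -0.998 -0.007] tz [ 0.573 -0.034 -0.819] q [-0.28 -0.06  0.08  2.35  0.55  0.3  -2.32] f [-4.3 -1.2  1.6] 0.15400759622271168
0.04139852485753831
```

View pics/j3.png

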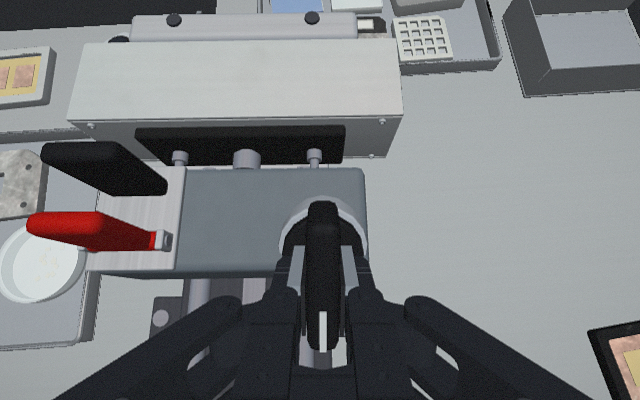

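About 3.16 rad. A last nudge to the stop, then I'll open and check the jaw before backing away.

```bash
python3 -m crank '[[[0,0,0,0.2,-0.01,-0.28,8],[0,0,0,0,0,0,8]]]' 45
python3 snap.py j4
python3 -m crank '[[[0,0,0,0,0,0,30],[0,0,0,0,0,0,45],[0,0,0,0,0,0,50]]]'
python3 snap.py j5; python3 m2.py j2 j3 j4 j5
```

```text
clock: 47.48
position: [0.5431, 0.0129, 0.1021]
ee_rot: [-0.639, 0.708, -0.214, 0.211]
ft_force: [-5.3, -1.8, 2.0]
grip_width: 0.155
47.475 [0.5431 0.0129 0.1021] tx [-0.094 -0.995 -0.025] tz [ 0.573 -0.034 -0.819] q [-0.28 -0.06  0.08  2.35  0.55  0.3  -2.35] f [-5.3 -1.8  2. ] 0.15524961948856425
clock: 47.9
position: [0.5437, 0.0133, 0.1025]
ee_rot: [-0.639, 0.708, -0.214, 0.212]
ft_force: [0.4, 0.1, 0.3]
grip_width: 0.586
47.9 [0.5437 0.0133 0.1025] tx [-0.093 -0.995 -0.025] tz [ 0.574 -0.033 -0.818] q [-0.28 -0.06  0.08  2.35  0.55  0.3  -2.35] f [0.4 0.1 0.3] 0.5861857134040904
j2 jaw [0.5412 0.5962] red top 0.5525 0.1414 grip top 0.582 d 0.0295 pad [0.6202 0.6221 0.6272] pad97-jawnear 0.086 red low 0.55
j3 jaw [0.5411 0.5961] red top 0.5527 0.1411 grip top 0.5819 d 0.0291 pad [0.6198 0.622  0.6271] pad97-jawnear 0.0859 red low 0.5503
j4 jaw [0.5411 0.5961] red top 0.5527 0.1411 grip top 0.5817 d 0.029 pad [0.6198 0.622  0.6271] pad97-jawnear 0.086 red low 0.5507
j5 jaw [0.5403 0.5944] red top 0.5509 0.1411 grip top 0.5799 d 0.029 pad [0.6198 0.6221 0.627 ] pad97-jawnear 0.0867 red low 0.5485
```

Opening cost about 1–2 mm. I'll check whether it's still moving before retreating.

```bash
python3 -m crank '[[[0,0,0,0,0,0,50],[0,0,0,0,0,0,50],[0,0,0,0,0,0,50],[0,0,0,0,0,0,50]]]'
python3 snap.py j6; python3 m2.py j5 j6
```

```text
clock: 48.45
position: [0.5433, 0.0131, 0.1022]
ee_rot: [-0.639, 0.708, -0.214, 0.211]
ft_force: [0.9, -1.1, -0.1]
grip_width: 0.586
48.45 [0.5433 0.0131 0.1022] tx [-0.094 -0.995 -0.025] tz [ 0.573 -0.033 -0.819] q [-0.28 -0.06  0.08  2.35  0.55  0.3  -2.35] f [ 0.9 -1.1 -0.1] 0.5859136825741704
j5 jaw [0.5403 0.5944] red top 0.5509 0.1411 grip top 0.5799 d 0.029 pad [0.6198 0.6221 0.627 ] pad97-jawnear 0.0867 red low 0.5485
j6 jaw [0.5403 0.5944] red top 0.5508 0.1411 grip top 0.5799 d 0.0291 pad [0.6197 0.622  0.627 ] pad97-jawnear 0.0866 red low 0.5482
```

View pics/j6.png

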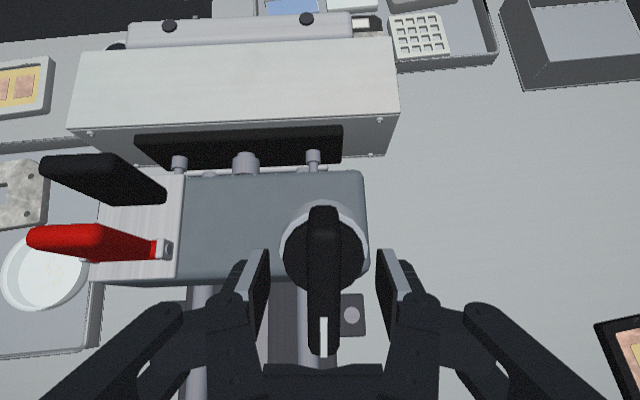

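It's stable now, at about 6–7 mm compression (≈11 N). Backing out slowly along the axis.

```bash
python3 -m crank '[[[-0.1,0.006,0.14,0,0,0,55],[-0.15,0.008,0.21,0,0,0,60],[-0.2,0.011,0.28,0,0,0,60],[-0.24,0.013,0.34,0,0,0,60],[-0.24,0.013,0.34,0,0,0,60],[0,0,0.4,0,0,0,60],[0,0,0.4,0,0,0,60],[0,0,0,0,0,0,60]]]'
python3 snap.py l1
python3 m2.py f1 l1
```

```text
clock: 49.5
position: [0.4881, 0.0166, 0.2313]
ee_rot: [-0.639, 0.707, -0.215, 0.213]
ft_force: [0.0, 0.6, 0.0]
grip_width: 0.702
49.5 [0.4881 0.0166 0.2313] tx [-0.093 -0.995 -0.027] tz [ 0.576 -0.032 -0.817] q [-0.35 -0.41  0.08  2.31  0.35  0.68 -2.15] f [0.  0.6 0. ] 0.7019417221518588
f1 jaw [0.5389 0.5939] red top 0.5503 0.1412 grip top 0.5798 d 0.0295 pad [0.6199 0.6224 0.6277] pad97-jawnear 0.0888 red low 0.5482
l1 jaw [0.5393 0.5942] red top 0.5507 0.1411 grip top 0.5802 d 0.0295 pad [0.6199 0.6224 0.6276] pad97-jawnear 0.0883 red low 0.5487
```

View pics/l1.png

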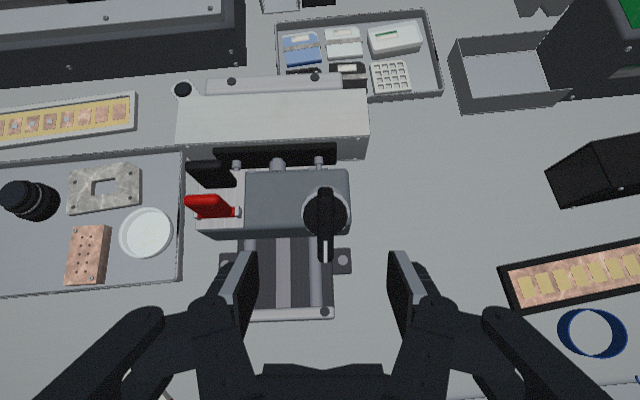

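The jaw again rests where it did at f1 (0.4 mm further forward), stable, with the knob at the stop. Combining the two force estimates (jaw–pad distance against text spring, and wrist forces at that jaw position) gives about 9–10.5 N. One last check of knob angle, magazine pose and that nothing moves over time.

```bash
python3 -m crank '[[[0,0,0.3,0,0,0,60],[0,0,0,0,0,0,60],[0,0,0,0,0,0,60],[0,0,0,0,0,0,60],[0,0,0,0,0,0,60]]]'
python3 snap.py l2; python3 m2.py l1 l2
python3 - <<'E'
from h import *
import pickle
y=np.deg2rad(-3.2);a=np.deg2rad(35);ex=np.array([np.cos(y),np.sin(y),0]);ey=np.array([-ex[1],ex[0],0]);ez=np.array([0,0,1.])
n0=-np.sin(a)*ex+np.cos(a)*ez;b0=np.cos(a)*ex+np.sin(a)*ez
for n in ['l1','l2']:
    o=pickle.load(open(f'pics/{n}.pkl','rb'));c=cam('wrist',o);P=cloud(c,np.load(f'pics/{n}.npy'));im=cv2.imread(f'pics/{n}.png')
    s=P@ex;t=P@ey;z=P[...,2]
    d=(im.max(-1)<75)&(z>.085)&(z<.17)&(s>.42)&(s<.58)&(t>-.01)&(t<.085)
    q=P[d];h=q@n0;q2=q[h>np.percentile(h,97)-.005];xy=np.c_[q2@b0,-(q2@ey)];w,v=np.linalg.eigh(np.cov((xy-xy.mean(0)).T));d1=v[:,1]
    m=(s>.638)&(s<.68)&(t>0)&(t<.18)&(abs(z-.091)<.015)
    k=np.linalg.lstsq(np.c_[s[m],t[m],np.ones(m.sum())],z[m],rcond=None)[0]
    E=np.array([(x+.005,np.percentile(s[(t>x)&(t<x+.01)&(abs(z-.091)<.004)&(s>.6)&(s<.69)],2)) for x in np.arange(0,.17,.01)])
    print(n,'knob mod pi',np.arctan2(d1[1],d1[0])%np.pi,'tilt',k[:2].round(4),'edge slope',np.polyfit(E[:,0],E[:,1],1).round(4))
im,_=manip.camera('top');cv2.imwrite('pics/topE.png',im)
a0=cv2.imread('pics/top0.png');print('clock',manip.get_obs()['clock'])
cv2.imwrite('pics/topcmp.png',np.vstack([a0[130:330,100:500],im[130:330,100:500]]))
E
```

```text
clock: 50.18
position: [0.4873, 0.0161, 0.2462]
ee_rot: [-0.639, 0.708, -0.214, 0.211]
ft_force: [0.3, -0.5, 0.9]
grip_width: 0.703
50.175 [0.4873 0.0161 0.2462] tx [-0.094 -0.995 -0.025] tz [ 0.572 -0.033 -0.819] q [-0.35 -0.42  0.08  2.28  0.33  0.72 -2.13] f [ 0.3 -0.5  0.9] 0.702524692720195
l1 jaw [0.5393 0.5942] red top 0.5507 0.1411 grip top 0.5802 d 0.0295 pad [0.6199 0.6224 0.6276] pad97-jawnear 0.0883 red low 0.5487
l2 jaw [0.5394 0.5943] red top 0.5508 0.1413 grip top 0.5802 d 0.0294 pad [0.6199 0.6225 0.6276] pad97-jawnear 0.0882 red low 0.5486
l1 knob mod pi 0.04361274540810367 tilt [0.0004 0.0008] edge slope [-0.0009  0.6284]
l2 knob mod pi 0.045719248498151455 tilt [0.0014 0.0005] edge slope [-0.0012  0.6284]
clock 50.275
```

View pics/topcmp.png

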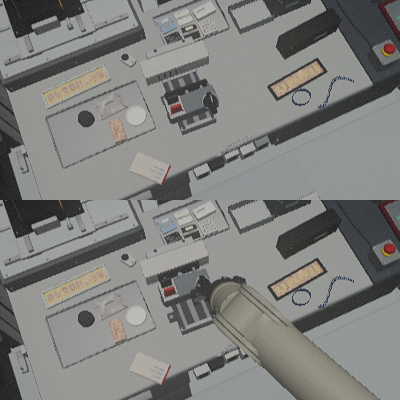

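Everything is steady: knob at about 3.19 rad, lever released, magazine tilt about 0.001 rad and square, bystanders where they were, robot clear. Handing in.

```bash
python3 -c "
from workcell import manip
print(manip.hand_in())"
```

```text
the job is handed in; nothing more can be done
None
```

The job is handed in at about 50 s of the 69 s. The magazine is clamped, but with less pad force than planned: I estimate 9–10.5 N against the required 8 N.

**What I did:** I squeezed the lever, slid the jaw about 67 mm until the pad pressed on the magazine (about 7 N at the wrist), let the lever go, and turned the knob to its stop (3.2 rad).

**What went wrong:**
- **Jaw slipped:** when I let the knob go after that first turn, the jaw slid back about 13 mm. It should hold 75 N when locked. I did not find the cause.
- **Failed fixes:** I pushed the jaw forward again three times, with three kinds of lever release, and it went back to nearly the same place each time. During the third, the knob also turned back to about 2.5 rad, for a reason I did not find.
- **Final fix:** a fourth try with a slow release held. I then turned the knob back to its stop, and the jaw gave up 1–2 mm and stayed put. It ended within 0.5 mm of where the first slip had left it.

**Last checks before handing in:**

| Check | Measured |
|---|---|
| Knob angle | about 3.19 rad |
| Lever | released (spacing to the grip as at the start) |
| Magazine | tilt about 0.001 rad, square to the vise |
| Pad | against the magazine |
| Jaw | did not move over the last 0.7 s |
| Bystanders | look unmoved in the top view |
| Robot | clear of everything, no contact force |

The pad force could not be measured directly. The 9–10.5 N comes from the jaw-to-pad distance and earlier wrist forces; at the extremes those sources run from about 8 to 11 N. I saw the magazine against the back jaw only in pictures and did not measure that gap.

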